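# Fit the charged battery pack in the transfer pump

### The arm

A 6-joint arm with a two-finger parallel gripper is mounted at the origin on the work surface. World frame = base frame: x ahead of the robot, y to its left, z up, the work surface at z = 0. Lengths are in mm, angles in rad, forces in N, time in s.
With the tool pointing down it reaches from about 275 to 750 mm from the base axis. Payload 10.2 kg.
Tool frame: the origin (TCP) lies at the centre of the arm's flange, where the gripper is bolted on; the fingertips stand 166 mm ahead of it and the grasp point (between the pads) lies 147 mm ahead of it; x points along the fingers, y is the direction in which the jaws open and shut, and the axes are right-handed (so a half turn about x gives the same grasp; the last joint's range is limited). The gripper opens to 88 mm and grips with 3 to 60 N. Pads are 18 mm wide; open, the fingers measure 123 mm over their backs; the gripper's body (75 mm by 187 mm) begins 45 mm behind the grasp point.
Start: joints at [-1.558, 0.313, 1.498, -0, 1.331, -0.223], TCP at [122.637, -510.483, 404.72] pointing down, gripper open.
Joint ranges: [-2.94, 2.94], [-0.97, 2.17], [0.19, 2.56], [-1.23, 4.37], [0.02, 3.11], [-2.88, 2.88]. Speed limits (rad/s): [2.39, 2.39, 3.01, 3.14, 3.14, 3.14].

### API

Orientations are given as a 3x3 rotation matrix whose columns are the frame's x, y, z axes.
In Python, from workcell import status, grab_frame, camera_params, ctrl gives the robot as it stands. The module is installed in compiled form; this text tells all that it offers.
- The arm moves only by the tool step_arm, never from a script. Its argument "increments" is a list of rows, each a list of 7 numbers: the shift along the tool's x, y, z in mm, then the turn, a rotation vector about the tool's x, y, z in rad, then the opening, from 0 (shut) to 1 (fully open). In form: [[x, y, z, wx, wy, wz, jaw], ...]. A call has 1 to 5 rows; each row shifts and turns the commanded pose from where the row before left it, along the tool's axes as they then stand; what a row does not reach is not made up. A row lasts 1/8 s, in which the tool goes at most 62.5 mm and 10.7 degrees, less where a joint would pass 70% of its speed; a pose out of reach is approached as far as the arm can. A call with a gripper value outside its range is refused whole. The fingers move at their own pace and stop on an object; "newtons" is the grip in N (left out, the last holds). Time passes only in rows, so rows that do not move let the fingers close. It gives the time, the measured TCP pose, the force and the opening at its end, in the units of the state.
- status.get_obs(): the state, without advancing time (a new reading comes with each control period).
- grab_frame(name): name is "scene" or "top" or "wrist"; returns (picture, depth): 420x560x3 uint8, blue, green, red; 420x560 float32, mm along the optical axis (not along the pixel's ray), 0 where there is no reading.
- camera_params(name): a dict with "camera_matrix" (3x3 intrinsics, pixels), "dist" ([k1, k2, p1, p2, k3] as OpenCV has them; the pictures are not rectified), "pose" (4x4, takes a point from camera to world coordinates). Camera axes: x right, y up, looking along -z (the intrinsics and any distortion apply to the point x, -y, -z); pixel columns grow to the right and rows downward; lengths in mm; the calibration is good to about 2 mm. A picture is of the moment at which its call begins: read the wrist's pose just before it. camera_params takes no time and is no camera call; for the wrist camera it gives the pose at the moment of the call.
- ctrl.sign_off(): hands the job in, once; it reports no verdict.
The state is a dict: "t": time; "joints": joint angles; "joint_velocities": joint speeds; "tau": joint torques, N m; "tcp_pos": TCP position; "eef_rot": TCP orientation; "ft_force": force on the tool from outside, world axes, zero at the start; "torque": the same for the moment, N m; "opening": finger opening in mm.
Only numpy, scipy, OpenCV 4.12 (cv2) and the standard library are available. Lean on these libraries where they do the work, as an engineer would, in place of code of your own. Each camera call takes 0.05 s, during which the arm holds its last target.

### The job

Get the transfer pump ready for its next job: take the charged battery pack (green end cap) from the charger, lift the pump's orange spring cover by its lip, and hold it back while you slide the pack down into the bay. Press the pack firmly, but not roughly, until it latches fully home, then draw out so that the cover swings shut over it. Leave the flat red-capped pack and the other things on the bench alone.

Things in the scene. Friction and masses are not known exactly. Their poses are not given: they have to be found in the camera images.
- pack: Charged slim battery pack, 0.25 to 0.42 kg, black with green band and green end cap: 22 mm (x) by 54 mm (y) by 104 mm tall (z), lower edges rounded (3 mm on broad sides, 8 mm on narrow ends). Origin: centre of its underside, the terminal end, which enters the bay first. Loose in a charger slot, 79 mm showing. Fits either way round (half a turn about z). Grip it across the 54 mm near its top.
- flat_pack: The flat battery pack, same size and shape with red band and red end cap, in the charger's other slot, 64 mm away. Not to be used.
- charger: Grey bench charger, fixed, 140 mm (x) by 90 mm (y) by 45 mm tall; origin under its centre. Two slots at x = -32 and +32 mm, 25 mm deep (floor 20 mm above the bench), 2 mm clear round the pack.
- pump: Cordless transfer pump, fixed. Origin: on the bench under the centre of its battery bay; x from the cover's lip (front, -x) to its hinge (+x), z up. The blue housing, 98 mm (x, from -50) by 96 mm (y), has a flat top 138 mm high with the bay's opening, 36 mm (x) by 69 mm (y), in it under the cover. Motor and metal pump head reach to y = -171 mm, nowhere above 141 mm. Do not press any part of it with more than 60 N.
- bay_mouth (a point): Middle of the bay's opening, 138 mm above the bench at pump x = y = 0, axes as the pump's. 12.5 mm down begins the black cradle that guides the pack: nominally centred, clear opening 25 mm (x) by 57 mm (y), with 45 degree lead-ins 4 mm wide. On its rubber mounts each cradle has settled up to 1.5 mm along x, 2 mm along y and 6 mm up or down: feel for it.
- bay_home (a point): Nominal place of the centre of the pack's underside when latched: 26 mm above the bench, axes as the pump's (pack top 8 mm below the housing's top). Side latches drag 2 to 4 N from 47 mm above home on; over the last 17 mm sprung terminals push back 6 to 14 N, then the latches click in and a hard stop follows 2 mm deeper. 12 to 20 N latches it; over 30 N harms it. Let go unlatched, it springs up 14 mm or more.
- cover_hinge (a point): Middle of the cover's hinge line, which runs along the pump's y, at pump x = +21 mm, 138 mm above the bench.
- cover_lip (a point): Middle of the lip's edge on the orange cover. The cover is a 4 mm plate, 84 mm wide, flat on the housing's top from the hinge for 42 mm; then its lip flares up at 45 degrees for 15 mm. This point, shut: pump x = -32 mm, 10.6 mm above the housing's top. A pack's lower edge slid over the housing's top goes under the lip; lifted and pushed on along the arc it opens the cover.
- cover (a joint): Opening of the orange cover, rad: 0 shut, 1.57 upright, 2.2 its stop. A spring always closes it (0.04 Nm shut, 0.08 Nm at the stop, own mass 0.06 kg): 1 to 2 N at the lip hold it. It leans on whatever holds it open: the pack, then the fingers; its lip reaches up to 55 mm above the housing.
- adapter: Brass hose adapter, round, 34 mm wide and 40 mm tall. Origin: centre of underside. Bystander.
- tape: Roll of yellow tape, 104 mm wide and 48 mm tall, lying flat. Origin: centre of underside. Bystander.
- sealant: White sealant bottle, 44 mm wide and 120 mm tall, standing. Origin: centre of underside. Bystander.
- driver: Screwdriver lying on the bench. Bystander.
- meter: Yellow moisture meter lying on the bench, 140 by 58 by 26 mm. Bystander.

How it is judged:
By the outcome, as a careful person would: the job done as asked, in the order asked, and still so for the second after the job is handed in, with the robot touching nothing.
It also fails if it takes over 72 s, if anything falls off the work surface, if the arm or the gripper's body presses on something with over 40 N, if the wrist force passes 120 N, or if a joint passes its speed limit or range.

## Working session

There is one attempt and no reset: what is moved stays moved. The work goes in short steps, Python scripts to look and compute and a tool call to move; the robot and the scene stay as the last step left them, time stands still between calls to the robot, and variables do not carry over. Pictures are saved under pics/ and viewed, and the job is handed in when it is done.

Besides the shell and the picture viewer there is one more tool, called after "Call:" as name([rows], argument=value, ...), one row to a line, values as JSON. step_arm: Moves the arm, as the interface text tells. Its arguments: {"type":"object","properties":{"increments":{"type":"array","items":{"type":"array","items":{"type":"number"}}},"newtons":{"type":"number"}},"required":["increments"]}

```bash
mkdir -p pics; ls; python3 - <<'E'
from workcell import status, grab_frame, camera_params
import cv2,numpy as np
o=status.get_obs()
for k in o: print(k,np.round(o[k],3).tolist())
for n in ("scene","top","wrist"):
    p=camera_params(n); im,d=grab_frame(n)
    cv2.imwrite(f"pics/{n}0.png",im); np.savez(f"{n}0.npz",im=im,d=d,K=p["camera_matrix"],dist=p["dist"],pose=p["pose"])
    print(n,np.round(p["camera_matrix"],1).tolist(),p["dist"],np.round(p["pose"],3).tolist())
E
```

```text
pics
t 0.0
joints [-1.558, 0.313, 1.498, 0.0, 1.331, -0.223]
joint_velocities [-0.001, 0.002, 0.002, 0.001, -0.0, 0.001]
tau [-0.0, -40.221, -25.227, 0.069, 0.035, -0.0]
tcp_pos [122.644, -510.44, 404.158]
eef_rot [[-0.0, 0.234, -0.972], [0.001, -0.972, -0.234], [-1.0, -0.001, -0.0]]
ft_force [0.245, -0.475, 0.202]
torque [-0.013, 0.069, -0.052]
opening 88.25
scene [[521.9, 0.0, 273.3], [0.0, 521.9, 208.1], [0.0, 0.0, 1.0]] [-0.15773012  0.          0.          0.          0.        ] [[-0.335, -0.584, 0.74, 1382.59], [0.942, -0.211, 0.26, 327.818], [0.005, 0.784, 0.621, 817.759], [0.0, 0.0, 0.0, 1.0]]
top [[403.2, 0.0, 271.1], [0.0, 403.2, 209.4], [0.0, 0.0, 1.0]] [-0.09496764  0.          0.          0.          0.        ] [[-0.019, 0.997, -0.069, 468.665], [-1.0, -0.02, -0.015, 37.393], [-0.016, 0.069, 0.998, 1117.642], [0.0, 0.0, 0.0, 1.0]]
wrist [[363.2, 0.0, 283.2], [0.0, 363.2, 208.6], [0.0, 0.0, 1.0]] [-0.05738135  0.          0.          0.          0.        ] [[0.234, 0.92, 0.315, 204.559], [-0.972, 0.222, 0.075, -491.417], [-0.001, -0.323, 0.946, 383.482], [0.0, 0.0, 0.0, 1.0]]
```

View pics/scene0.png

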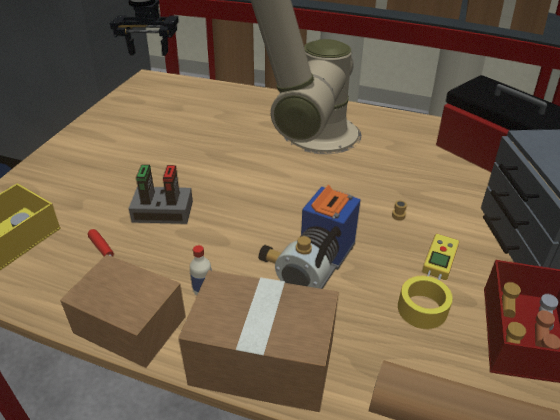

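View pics/top0.png

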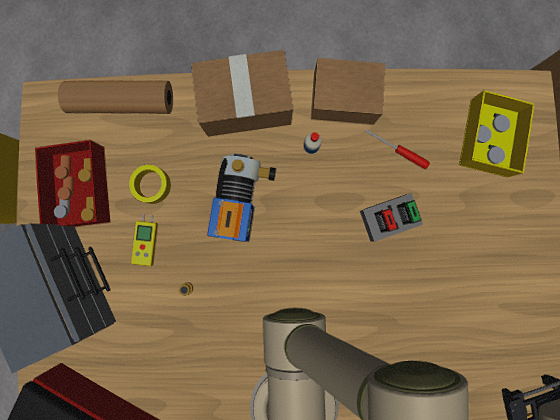

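View pics/wrist0.png

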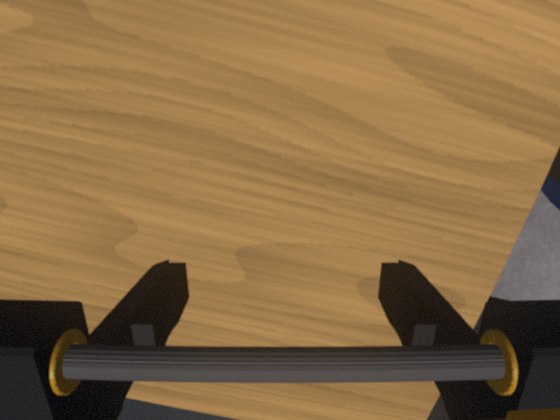

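The scene view shows the charger at (160,205), with the green pack at (145,172) and the red one at (171,172). The pump is at (330,220), its orange cover at (333,200). In the top view the green cap is near (415,210), the red cap near (388,218) and the cover near (230,220). I'll measure these next.

```bash
cat > h.py <<'E'
import cv2,numpy as np
def load(n): return np.load(n)
def ray(D,uv):
    uv=np.asarray(uv,float).reshape(-1,1,2)
    p=cv2.undistortPoints(uv,D["K"],D["dist"]).reshape(-1,2)
    d=np.c_[p[:,0],-p[:,1],-np.ones(len(p))]@D["pose"][:3,:3].T
    return D["pose"][:3,3],d
def onz(D,uv,z):
    c,d=ray(D,uv); return c+d*((z-c[2])/d[:,2])[:,None]
def pts(D,mask):
    v,u=np.nonzero(mask&(D["d"]>0)); c,d=ray(D,np.c_[u,v]); return c+d*D["d"][v,u][:,None]
def mask(im,h0,h1,s=100,v=60):
    h=cv2.cvtColor(im,cv2.COLOR_BGR2HSV)
    m=(h[...,0]>=h0)&(h[...,0]<=h1)&(h[...,1]>s)&(h[...,2]>v); return m
def blob(m):
    n,l,s,c=cv2.connectedComponentsWithStats(m.astype(np.uint8)); i=1+np.argmax(s[1:,4]); return l==i
def rect(D,m,z):
    v,u=np.nonzero(m); P=onz(D,np.c_[u,v],z)[:,:2].astype(np.float32); return cv2.minAreaRect(P)
E
python3 - <<'E'
from h import *
D=load("top0.npz"); im=D["im"]
roi=np.zeros(im.shape[:2],bool); roi[180:260,190:440]=1
for nm,a,z in (("green",(45,85,100,60),124),("orange",(8,20,150,120),142),("blue",(100,125,120,50),138)):
    m=blob(mask(im,*a)&roi); v,u=np.nonzero(m); P=pts(D,m)
    print(nm,m.sum(),u.mean(),v.mean(),rect(D,m,z),np.percentile(P[:,2],[5,50,95]))
m=blob(mask(im,0,7,120,60)&roi);print("red",rect(D,m,124),np.median(pts(D,m),0))
cv2.imwrite("pics/topz.png",cv2.resize(im[180:260,195:435],None,fx=3.3,fy=3.3,interpolation=cv2.INTER_CUBIC))
D=load("scene0.npz");cv2.imwrite("pics/scz.png",cv2.resize(D["im"][140:280,120:370],None,fx=3.2,fy=3.2,interpolation=cv2.INTER_CUBIC))
E
```

```text
green 132 413.3484848484849 210.95454545454547 ((526.3746948242188, -300.1825256347656), (50.7910041809082, 21.780799865722656), 18.557952880859375) [121.61161005 124.30295437 127.44643221]
orange 658 229.53647416413375 218.89969604863222 ((514.9856567382812, 153.97987365722656), (53.72932434082031, 82.14313507080078), 80.0706558227539) [139.70272999 143.2683535  149.73512531]
blue 651 229.6036866359447 218.8079877112135 ((515.763671875, 154.06214904785156), (94.88971710205078, 96.40591430664062), 79.9518814086914) [134.52704823 137.6256808  140.43030234]
red ((507.5709533691406, -238.39501953125), (52.3200569152832, 24.62752914428711), 17.028932571411133) [ 507.61485728 -239.59095011  124.46281371]
```

View pics/topz.png

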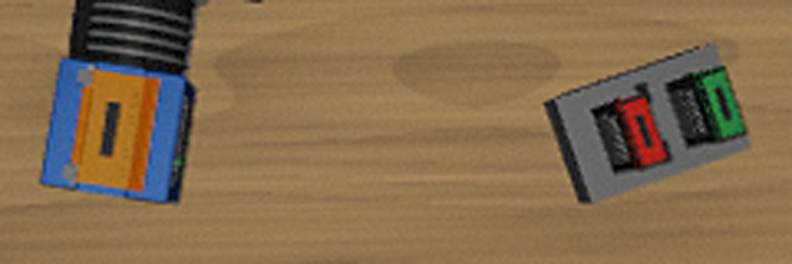

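View pics/scz.png

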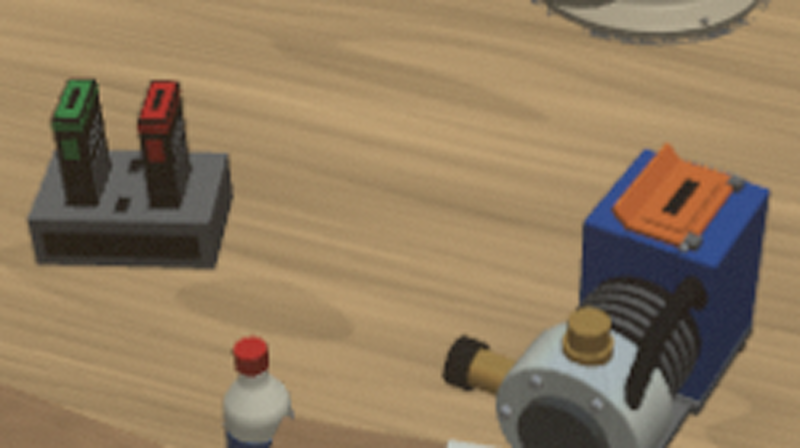

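```bash
cat >> h.py <<'E'
from scipy.spatial.transform import Rotation as R
def Rd(yaw):
    y=np.array([np.cos(yaw),np.sin(yaw),0]);x=np.array([0,0,-1.]);return np.c_[x,y,np.cross(x,y)]
def plan(tgt,yawdeg,n,start=None):
    from workcell import status
    o=status.get_obs(); p=np.array(o["tcp_pos"]);r=np.array(o["eef_rot"])
    T=Rd(np.radians(yawdeg)); w=R.from_matrix(r.T@T).as_rotvec()/n; d=(np.array(tgt,float)-p)/n
    for i in range(n):
        print(np.round(r.T@d,1).tolist(),np.round(w,4).tolist()); r=r@R.from_rotvec(w).as_matrix()
def snap(n,tag,show=True):
    from workcell import grab_frame,camera_params
    p=camera_params(n); im,d=grab_frame(n)
    cv2.imwrite(f"pics/{tag}.png",im); np.savez(f"{tag}.npz",im=im,d=d,K=p["camera_matrix"],dist=p["dist"],pose=p["pose"]); return load(f"{tag}.npz")
E
python3 -c "
from h import *
plan([524,-305,360],17.5,10)"
```

```text
[4.5, -10.6, -43.8] [-0.164, -0.0001, 0.0001]
[4.4, -3.3, -45.0] [-0.164, -0.0001, 0.0001]
[4.4, 4.1, -44.9] [-0.164, -0.0001, 0.0001]
[4.4, 11.4, -43.6] [-0.164, -0.0001, 0.0001]
[4.4, 18.3, -41.2] [-0.164, -0.0001, 0.0001]
[4.4, 24.8, -37.6] [-0.164, -0.0001, 0.0001]
[4.4, 30.6, -33.1] [-0.164, -0.0001, 0.0001]
[4.4, 35.6, -27.6] [-0.164, -0.0001, 0.0001]
[4.4, 39.7, -21.4] [-0.164, -0.0001, 0.0001]
[4.4, 42.6, -14.7] [-0.164, -0.0001, 0.0001]
```

Call:
step_arm([
  [4,-10.6,-43.8,-0.164,0,0,1],
  [4,-3.3,-45,-0.164,0,0,1],
  [4,4.1,-45,-0.164,0,0,1],
  [4,11.4,-43.6,-0.164,0,0,1],
  [4,18.3,-41,-0.164,0,0,1],
])

```text
t: 0.78
tcp_pos: [324.5, -407.0, 384.4]
eef_rot: [[-0.0, 0.873, -0.488], [0.0, -0.488, -0.873], [-1.0, -0.0, -0.0]]
ft_force: [-0.3, -0.0, -0.2]
opening: 88.3
```

Call:
step_arm([
  [4,24.8,-37.6,-0.164,0,0,1],
  [4,30.6,-33,-0.164,0,0,1],
  [4,35.6,-27.6,-0.164,0,0,1],
  [4,39.7,-21.4,-0.164,0,0,1],
  [4,42.6,-14.7,-0.164,0,0,1],
])

```text
t: 1.4
tcp_pos: [525.1, -304.6, 364.3]
eef_rot: [[-0.0, 0.952, 0.305], [0.0, 0.305, -0.952], [-1.0, -0.0, -0.0]]
ft_force: [-0.2, -0.4, -0.2]
opening: 88.2
```

Call:
step_arm([
  [0,0,0,0,0,0,1],
  [0,0,0,0,0,0,1],
])

```text
t: 1.65
tcp_pos: [523.4, -305.7, 364.5]
eef_rot: [[-0.001, 0.954, 0.299], [0.0, 0.299, -0.954], [-1.0, -0.001, -0.0]]
ft_force: [0.3, 0.1, -0.1]
opening: 88.4
```

```bash
python3 - <<'E'
from h import *
from workcell import status
D=snap("wrist","w1"); im=D["im"]
o=status.get_obs(); print(o["t"],np.round(o["tcp_pos"],1),np.round(o["eef_rot"],4).tolist(),np.round(o["ft_force"],2))
E
```

```text
1.7 [ 523.2 -306.   364.7] [[-0.0004, 0.9544, 0.2984], [0.0, 0.2984, -0.9544], [-1.0, -0.0004, -0.0002]] [0.05 0.46 0.9 ]
```

View pics/w1.png

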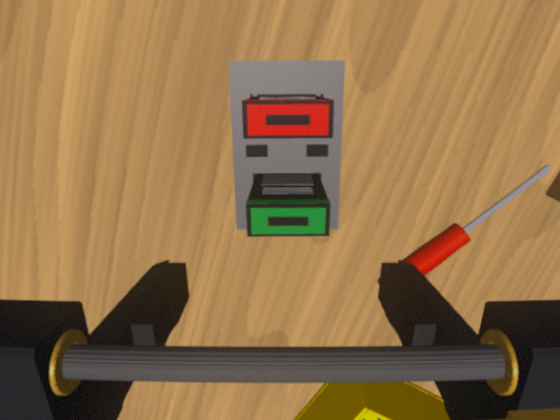

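The green cap's top face spans about (248..328, 204..236), with the red cap above it at (288,118). The jaws are at (175,290) and (390,290).

```bash
python3 - <<'E'
from h import *
D=load("w1.npz"); im=D["im"]
roi=np.zeros(im.shape[:2],bool); roi[60:250,220:350]=1
for nm,a in (("g",(45,85,100,40)),("r",(0,7,120,60))):
    m=blob(mask(im,*a)&roi); m2=cv2.morphologyEx(m.astype(np.uint8),cv2.MORPH_CLOSE,np.ones((15,15)))>0
    v,u=np.nonzero(m2);print(nm,u.min(),u.max(),v.min(),v.max(),rect(D,m2,124),np.median(pts(D,m),0))
print(onz(D,[[247,237],[329,237],[329,204],[247,204]],124).round(1).tolist())
g=(cv2.cvtColor(im,cv2.COLOR_BGR2GRAY))
print(g[225,240:254],g[225,322:336],g[196:245,288])
T=load("top0.npz");
E
```

```text
g 250 326 207 234 ((525.4913940429688, -304.36932373046875), (49.099945068359375, 18.68266487121582), 17.42313575744629) [ 525.37485536 -304.00874253  124.07484428]
r 246 329 103 136 ((506.0799255371094, -243.499267578125), (49.355674743652344, 19.21750259399414), 17.4527645111084) [ 505.92609465 -243.09192777  124.07065492]
[[503.4, -323.3, 124.0], [554.9, -307.2, 124.0], [547.1, -285.7, 124.0], [497.3, -301.3, 124.0]]
[112 115 112 113 112 110  97  62  46  52  61  84 100 106] [103 103  93  73  48  41  51  82 108 113 110 112 114 114] [ 28  30  39  42  49  58  54  56  47  37  43  60  91 101 102  99 103 101
 107  98  86  59  46  41  45  44  43  42  44  67  94 103  99 102 100 103
 105  98  66  68 111 142 145 148 148 149 147 151 147]
```

```bash
python3 -c "
from h import *
plan([525.5,-304.4,276],17.5,5)"
```

```text
[17.7, 0.5, -0.2] [-0.0005, -0.0, 0.0001]
[17.7, 0.5, -0.2] [-0.0005, -0.0, 0.0001]
[17.7, 0.5, -0.2] [-0.0005, -0.0, 0.0001]
[17.7, 0.5, -0.2] [-0.0005, -0.0, 0.0001]
[17.7, 0.5, -0.2] [-0.0005, -0.0, 0.0001]
```

Call:
step_arm([
  [17.7,0.5,-0.2,0,0,0,1],
  [17.7,0.5,-0.2,0,0,0,1],
  [17.7,0.5,-0.2,0,0,0,1],
  [17.7,0.5,-0.2,0,0,0,1],
  [17.7,0.5,-0.2,0,0,0,1],
])

```text
t: 2.33
tcp_pos: [525.5, -304.1, 275.5]
eef_rot: [[0.0, 0.954, 0.299], [-0.0, 0.299, -0.954], [-1.0, 0.0, 0.0]]
ft_force: [-0.5, -0.6, -0.3]
opening: 88.0
```

Call:
step_arm([
  [0,0,0,0,0,0,0.9],
  [0,0,0,0,0,0,0.75],
  [0,0,0,0,0,0,0.65],
  [0,0,0,0,0,0,0.6],
  [0,0,0,0,0,0,0.5],
], newtons=35)

```text
t: 2.95
tcp_pos: [526.0, -303.7, 276.7]
eef_rot: [[0.001, 0.954, 0.3], [-0.001, 0.3, -0.954], [-1.0, 0.0, 0.001]]
ft_force: [-0.8, -0.2, 3.1]
opening: 53.8
```

Call:
step_arm([
  [0,0,0,0,0,0,0.5],
  [0,0,0,0,0,0,0.5],
])

```text
t: 3.2
tcp_pos: [526.0, -303.8, 276.7]
eef_rot: [[0.001, 0.954, 0.3], [-0.001, 0.3, -0.954], [-1.0, 0.0, 0.001]]
ft_force: [-0.7, 0.4, 5.2]
opening: 53.5
```

```bash
python3 - <<'E'
from h import *
D=snap("wrist","w2")
E
```

```text
(no output)
```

View pics/w2.png

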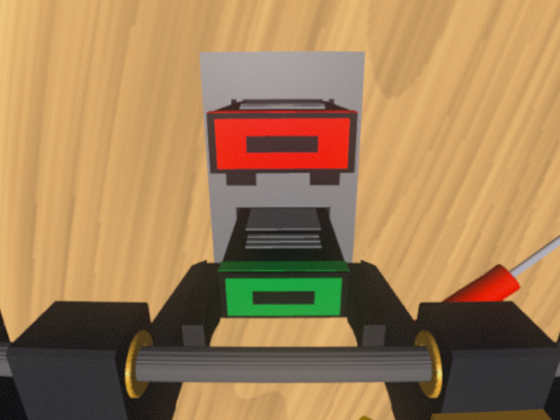

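The pack is gripped between the fingers (green cap at (283,295), opening 53.5 mm), and the red pack is clear. Lifting now.

Call:
step_arm([
  [-10,0,0,0,0,0,0.5],
  [-25,0,0,0,0,0,0.5],
  [-35,0,0,0,0,0,0.5],
  [-35,0,0,0,0,0,0.5],
  [-25,0,0,0,0,0,0.5],
])

```text
t: 3.88
tcp_pos: [525.8, -303.5, 407.6]
eef_rot: [[0.0, 0.954, 0.3], [-0.0, 0.3, -0.954], [-1.0, 0.0, 0.0]]
ft_force: [0.0, -0.1, -3.5]
opening: 53.5
```

Call:
step_arm([
  [0,0,0,0,0,0,0.5],
  [0,0,0,0,0,0,0.5],
])

```text
t: 4.12
tcp_pos: [525.9, -303.6, 404.6]
eef_rot: [[-0.002, 0.954, 0.3], [0.002, 0.3, -0.954], [-1.0, -0.001, -0.002]]
ft_force: [-0.0, 0.5, -3.5]
opening: 54.2
```

```bash
python3 - <<'E'
from h import *
D=snap("wrist","w3");S=snap("scene","s3")
# pump refinement
T=load("top0.npz"); im=T["im"]
roi=np.zeros(im.shape[:2],bool); roi[180:260,190:270]=1
P=pts(T,mask(im,100,125,120,50)&roi); q=P[(P[:,2]>130)]
print("blue depth pts",cv2.minAreaRect(q[:,:2].astype(np.float32)),np.median(q[:,2]))
for M,nm in ((load("scene0.npz"),"scene"),):
    m=mask(M["im"],100,125,120,50);m[:, :290]=0
    P=pts(M,m);q=P[(P[:,2]>132)&(P[:,2]<144)];print(nm,len(q),cv2.minAreaRect(q[:,:2].astype(np.float32)),np.median(q[:,2]))
    m=mask(M["im"],8,20,150,120);m[:,:290]=0;m[:180]=0;m[220:]=0;P=pts(M,m);print(cv2.minAreaRect(P[:,:2].astype(np.float32)),np.percentile(P[:,2],[1,50,99]))
E
cd pics; python3 -c "
import cv2;a=cv2.imread('s3.png')[60:270,80:380];cv2.imwrite('s3z.png',cv2.resize(a,None,fx=2.6,fy=2.6))"
```

```text
blue depth pts ((515.1908569335938, 154.6198272705078), (95.1993637084961, 95.19827270507812), 80.40247344970703) 137.63281091417332
scene 445 ((516.4435424804688, 155.48193359375), (95.2651596069336, 98.58679962158203), 80.61936950683594) 136.76687573822778
((409.75225830078125, 140.04566955566406), (300.1497802734375, 70.86390686035156), 6.517241954803467) [138.58382996 142.69297189 151.99884526]
```

View pics/w3.png

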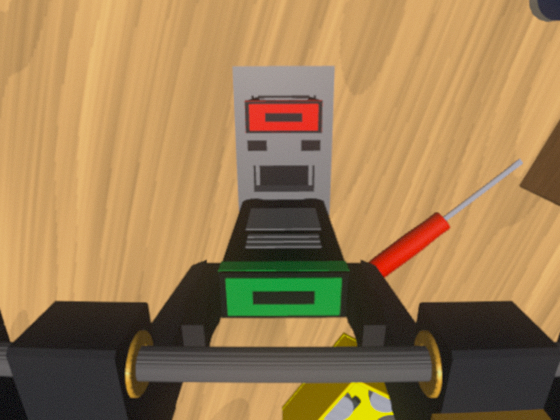

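View pics/s3z.png

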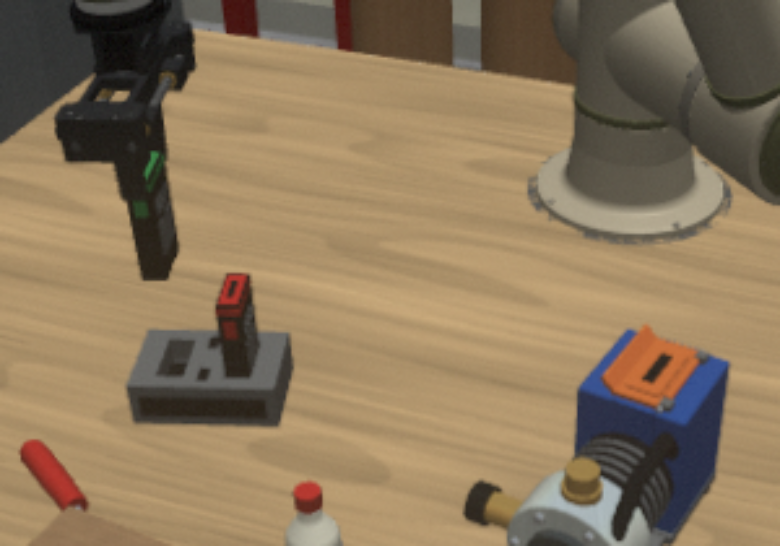

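```bash
python3 - <<'E'
from h import *
D=load("w3.npz"); m=blob(mask(D["im"],45,85,100,40)); v,u=np.nonzero(m)
m[:276]=0; m=cv2.morphologyEx(m.astype(np.uint8),cv2.MORPH_CLOSE,np.ones((15,15)))>0
v,u=np.nonzero(m); r=rect(D,m,404.6-152.7); print(u.min(),u.max(),v.min(),v.max(),r)
T=Rd(np.radians(17.5)); c=np.r_[r[0],0]-[525.9,-303.6,0]; print((T.T@c).round(1))
P=pts(D,blob(mask(D["im"],45,85,100,40))); print(np.percentile(P[:,2],[5,50,95]))
plan([494,27,404.6],-9.7,8)
E
```

```text
224 342 276 316 ((525.1595458984375, -303.7118225097656), (49.200721740722656, 19.356184005737305), 18.455785751342773)
[ 0.  -0.7 -0.1]
[250.97887553 252.03518535 253.01185766]
[0.1, 8.6, -40.6] [0.0593, -0.0003, 0.0003]
[0.1, 6.2, -41.1] [0.0593, -0.0003, 0.0003]
[0.1, 3.7, -41.4] [0.0593, -0.0003, 0.0003]
[0.1, 1.3, -41.5] [0.0593, -0.0003, 0.0003]
[0.0, -1.2, -41.5] [0.0593, -0.0003, 0.0003]
[0.0, -3.6, -41.4] [0.0593, -0.0003, 0.0003]
[0.0, -6.1, -41.1] [0.0593, -0.0003, 0.0003]
[0.0, -8.5, -40.6] [0.0593, -0.0003, 0.0003]
```

Call:
step_arm([
  [0,8.6,-40.6,0.0593,0,0,0.5],
  [0,6.2,-41,0.0593,0,0,0.5],
  [0,3.7,-41.4,0.0593,0,0,0.5],
  [0,1.3,-41.5,0.0593,0,0,0.5],
  [0,-1.2,-41.5,0.0593,0,0,0.5],
])

```text
t: 4.85
tcp_pos: [505.6, -95.8, 405.4]
eef_rot: [[-0.001, 1.0, 0.006], [0.001, 0.006, -1.0], [-1.0, -0.001, -0.001]]
ft_force: [-0.1, -0.0, -3.8]
opening: 53.3
```

Call:
step_arm([
  [0,-3.6,-41.4,0.0593,0,0,0.5],
  [0,-6,-41,0.0593,0,0,0.5],
  [0,-8.5,-40.6,0.0593,0,0,0.5],
  [0,0,0,0,0,0,0.5],
  [0,0,0,0,0,0,0.5],
])

```text
t: 5.48
tcp_pos: [494.2, 26.4, 405.7]
eef_rot: [[-0.001, 0.986, -0.168], [-0.0, -0.168, -0.986], [-1.0, -0.001, 0.0]]
ft_force: [-0.4, -0.6, -3.0]
opening: 53.5
```

```bash
python3 - <<'E'
from h import *
from workcell import status
o=status.get_obs(); print(np.round(o["tcp_pos"],1),np.round(o["eef_rot"],4).tolist())
D=snap("wrist","w4")
E
```

```text
[494.2  26.4 405.7] [[-0.0008, 0.9858, -0.168], [-0.0002, -0.168, -0.9858], [-1.0, -0.0008, 0.0003]]
```

View pics/w4.png

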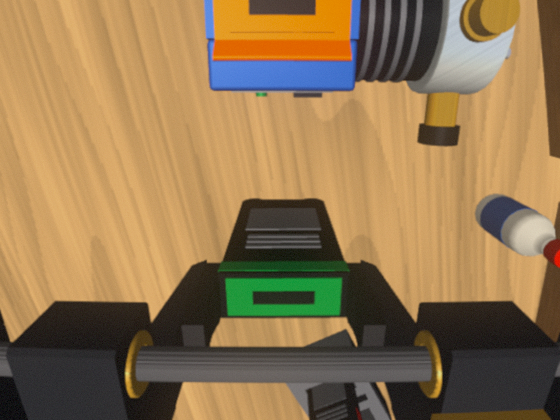

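The housing's front top edge runs from (210,89) to (354,89), with the cover lip above it at (217..350, 40..58).

```bash
python3 - <<'E'
from h import *
D=load("w4.npz"); im=D["im"]
h=cv2.cvtColor(im,cv2.COLOR_BGR2HSV)
m=mask(im,100,125,120,60); m[130:]=0; m[:,400:]=0; m=blob(m)
v,u=np.nonzero(m); print(u.min(),u.max(),v.min(),v.max())
# bottom (front) edge
us=np.arange(222,346,4); vb=[np.nonzero(m[:,x])[0].max()+.5 for x in us]
P=onz(D,np.c_[us,vb],138); a=np.polyfit(P[:,0],P[:,1],1); d=np.degrees(np.arctan(a[0])); print("front edge ang",d, np.std(P[:,1]-np.polyval(a,P[:,0])))
# side edges
for side in (0,1):
    vs=np.arange(66,84,2); ue=[(np.nonzero(m[y])[0].min()-.5 if side==0 else np.nonzero(m[y])[0].max()+.5) for y in vs]
    print(ue); Q=onz(D,np.c_[ue,vs],138); print("side",Q.mean(0).round(1)); 
    if side==0: QL=Q.mean(0)
    else: QR=Q.mean(0)
psi=np.radians(80.3)
for psi in (np.radians(d+90),):
    ex=np.array([np.cos(psi),np.sin(psi)]);ey=np.array([-ex[1],ex[0]])
    fx=(P[:,:2]@ex).mean()+50; fy=(QL[:2]@ey+QR[:2]@ey)/2
    print("width",QL[:2]@ey-QR[:2]@ey,"origin",ex*fx+ey*fy,np.degrees(psi))
mo=mask(im,5,22,150,120); mo[130:]=0;mo[:,400:]=0;mo=blob(mo);v,u=np.nonzero(mo);print(u.min(),u.max(),v.max())
E
```

```text
205 360 0 89
front edge ang -9.650706715593222 0.038427266808242475
[np.float64(208.5), np.float64(209.5), np.float64(209.5), np.float64(209.5), np.float64(209.5), np.float64(209.5), np.float64(209.5), np.float64(209.5), np.float64(209.5)]
side [462.2 124.  138. ]
[np.float64(355.5), np.float64(355.5), np.float64(355.5), np.float64(355.5), np.float64(355.5), np.float64(354.5), np.float64(354.5), np.float64(354.5), np.float64(353.5)]
side [554.6 108.3 138. ]
width 93.69108898105918 origin [515.17201778 155.8278775 ] 80.34929328440678
213 350 60
```

Call:
step_arm([
  [3.5,0,-40,0,0,0,0.5],
  [3.5,0,-35,0,0,0,0.5],
  [0,0,-6,0,0,0,0.5],
  [0,0,0,0,0,0,0.5],
  [0,0,0,0,0,0,0.5],
])

```text
t: 6.15
tcp_pos: [507.9, 105.6, 399.3]
eef_rot: [[0.0, 0.985, -0.17], [-0.0, -0.17, -0.985], [-1.0, 0.0, 0.0]]
ft_force: [-0.5, -0.0, -4.2]
opening: 53.6
```

```bash
cat >> h.py <<'E'
O=np.array([515.3,155.6]);PSI=np.radians(80.3);EX=np.array([np.cos(PSI),np.sin(PSI)]);EY=np.array([-EX[1],EX[0]])
def st():
    from workcell import status
    o=status.get_obs(); p=np.array(o["tcp_pos"]);f=np.array(o["ft_force"]);q=p[:2]-O;r=np.array(o["eef_rot"])
    print("t",o["t"],"pump x %.1f y %.1f bottom-above-top %.1f"%(q@EX,q@EY,p[2]-256.7-138),"F pump",np.round([f[:2]@EX,f[:2]@EY,f[2]],1),"M",np.round(o["torque"],2),"yaw",round(np.degrees(np.arctan2(r[1,1],r[0,1])),2),"open",round(o["opening"],1))
E
python3 -c "
from h import *
st();snap('wrist','w5');snap('scene','s5')
a=cv2.imread('pics/s5.png')[60:270,180:480];cv2.imwrite('pics/s5z.png',cv2.resize(a,None,fx=2.6,fy=2.6))"
```

```text
t 6.15 pump x -50.6 y -1.1 bottom-above-top 4.6 F pump [-0.1  0.5 -4.2] M [-0.01 -0.03 -0.03] yaw -9.78 open 53.6
```

View pics/s5z.png

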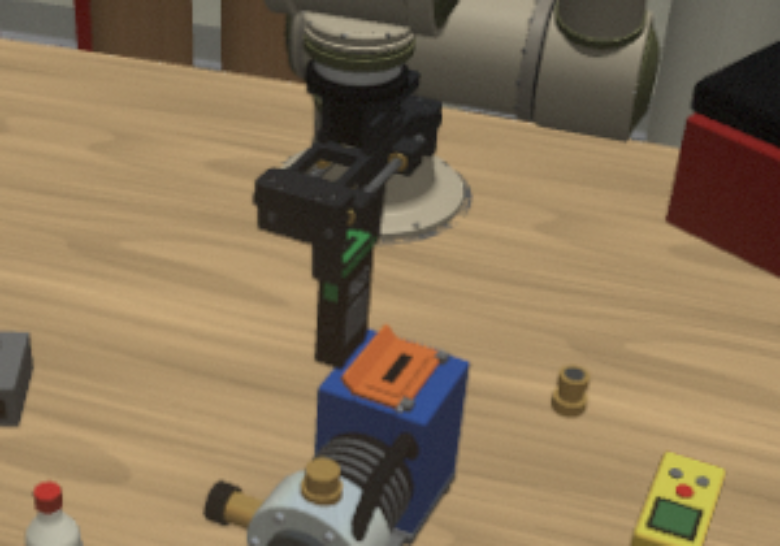

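View pics/w5.png

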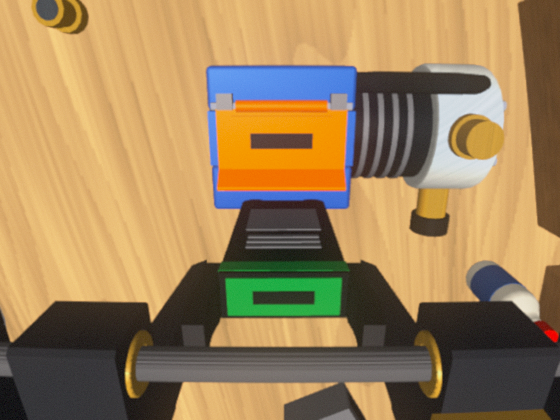

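The pack stands just in front of the lip. The whole housing top is visible, from (207..356, 66) to (214..350, 207), with the hinge at v≈103, so I'll refine the pump pose.

```bash
python3 - <<'E'
from h import *
D=load("w5.npz"); im=D["im"]
m=mask(im,100,125,120,60); m[240:]=0; m[:,380:]=0; m=blob(m)
us=np.arange(222,238,2); F=onz(D,np.c_[us,[np.nonzero(m[:,x])[0].max()+.5 for x in us]],138)
us2=np.arange(330,344,2); F2=onz(D,np.c_[us2,[np.nonzero(m[:,x])[0].max()+.5 for x in us2]],138)
us=np.arange(222,345,5); B=onz(D,np.c_[us,[np.nonzero(m[:,x])[0].min()-.5 for x in us]],138)
vs=np.arange(75,200,5)
L=onz(D,np.c_[[np.nonzero(m[y,:280])[0].min()-.5 for y in vs],vs],138);Rr=onz(D,np.c_[[np.nonzero(m[y])[0].max()+.5 for y in vs],vs],138)
def q(P): d=P[:,:2]-O; return np.median(d@EX).round(2),np.median(d@EY).round(2)
for n,P in (("F",F),("F2",F2),("B",B),("L",L),("R",Rr)): print(n,q(P))
a=np.polyfit(B[:,0],B[:,1],1);print("back ang",np.degrees(np.arctan(a[0])))
E
```

```text
Traceback (most recent call last):
ValueError: zero-size array to reduction operation minimum which has no identity
```

```bash
python3 - <<'E'
from h import *
D=load("w5.npz"); im=D["im"]
m=mask(im,100,125,120,60); m[240:]=0; m[:,380:]=0; m[:,:190]=0
us=np.arange(222,238,2); F=onz(D,np.c_[us,[np.nonzero(m[:,x])[0].max()+.5 for x in us]],138)
us2=np.arange(338,346,2); F2=onz(D,np.c_[us2,[np.nonzero(m[:,x])[0].max()+.5 for x in us2]],138)
us=np.arange(222,345,5); B=onz(D,np.c_[us,[np.nonzero(m[:,x])[0].min()-.5 for x in us]],138)
vs=[v for v in range(75,200,5) if m[v,:280].any() and m[v,300:].any()]
L=onz(D,np.c_[[np.nonzero(m[y,:280])[0].min()-.5 for y in vs],vs],138);Rr=onz(D,np.c_[[np.nonzero(m[y])[0].max()+.5 for y in vs],vs],138)
def q(P): d=P[:,:2]-O; return np.median(d@EX).round(2),np.median(d@EY).round(2)
for n,P in (("F",F),("F2",F2),("B",B),("L",L),("R",Rr)): print(n,q(P))
a=np.polyfit(B[:,0],B[:,1],1);print("back ang",np.degrees(np.arctan(a[0])))
E
```

```text
F (np.float64(-48.27), np.float64(36.92))
F2 (np.float64(-48.35), np.float64(-41.49))
B (np.float64(44.91), np.float64(-0.36))
L (np.float64(0.43), np.float64(47.18))
R (np.float64(0.32), np.float64(-47.11))
back ang -9.692850492268398
```

Call:
step_arm([
  [0,0,-10,0,0,0,0.5],
  [-2,0,-3,0,0,0,0.5],
  [-4,0,-2,0,0,0,0.5],
  [-4,0,-1.5,0,0,0,0.5],
  [-3,0,-1.5,0,0,0,0.5],
])

```text
t: 6.88
tcp_pos: [510.8, 124.4, 412.7]
eef_rot: [[0.0, 0.986, -0.169], [-0.0, -0.169, -0.986], [-1.0, 0.0, 0.0]]
ft_force: [0.4, -4.2, -2.0]
opening: 53.6
```

```bash

python3 -c "
from h import *
st();snap('wrist','w6');snap('scene','s6')
a=cv2.imread('pics/s6.png')[60:270,180:480];cv2.imwrite('pics/s6z.png',cv2.resize(a,None,fx=2.6,fy=2.6))"
```

```text
t 6.875 pump x -31.5 y -0.8 bottom-above-top 18.0 F pump [-4.1 -1.1 -2. ] M [-1.03 -0.03 -0.08] yaw -9.71 open 53.6
```

View pics/s6z.png

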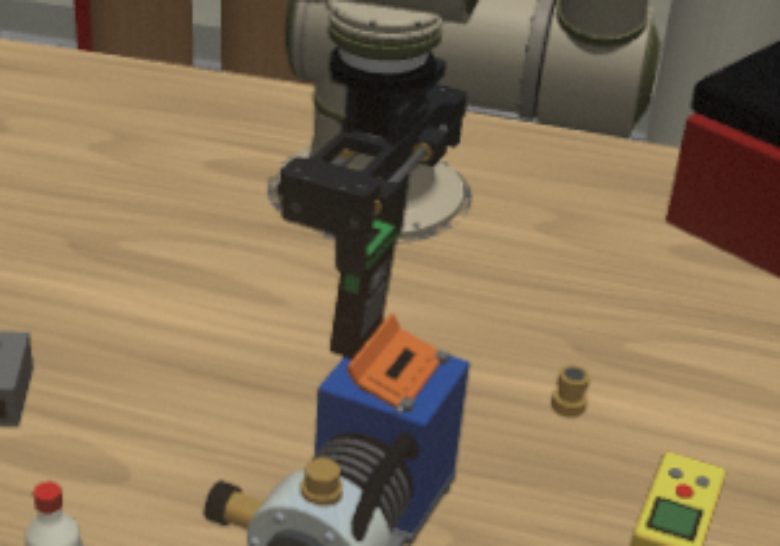

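View pics/w6.png

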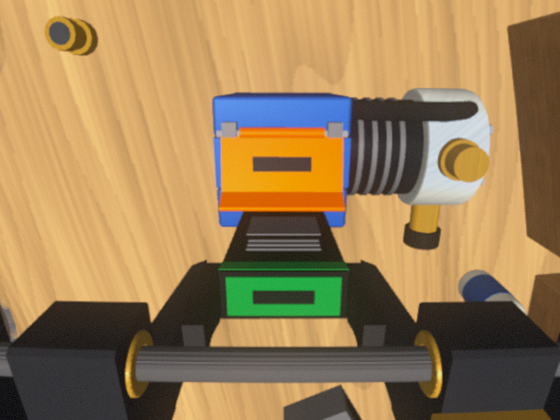

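```bash
cat >> h.py <<'E'
def side(n,pr=True):
    """project depth points near pump into pump (x,z) using wrist frame"""
    D=load(n+".npz"); im=D["im"]
    out={}
    for nm,m,rng in (("pack",np.ones(im.shape[:2],bool),None),("cover",mask(im,5,22,150,120),None)):
        m=m.copy(); m[265:]=0; m[:,:255]=0; m[:,318:]=0
        if nm=="pack":
            g=cv2.cvtColor(im,cv2.COLOR_BGR2GRAY); m&=(g<110)&~mask(im,5,22,100,80)
        P=pts(D,m); q=P[:,:2]-O; X=np.c_[q@EX,q@EY,P[:,2]-138]
        out[nm]=X
    return out
E
python3 - <<'E'
from h import *
for n in ("w4","w5","w6"):
    o=side(n); X=o["pack"]; X=X[(X[:,2]>0)&(X[:,0]<20)]
    # bins in z
    for z in range(0,130,12):
        s=X[(X[:,2]>z)&(X[:,2]<z+12)]
        if len(s)>20: print(n,"pack z",z,"x",np.percentile(s[:,0],[5,50,95]).round(1),len(s))
    C=o["cover"]
    for x in range(-40,30,6):
        s=C[(C[:,0]>x)&(C[:,0]<x+6)]
        if len(s)>20: print(n,"cover x",x,np.median(s[:,2]).round(1))
E
```

```text
w4 pack z 0 x [-5.3 -1.7  1.8] 834
w4 pack z 12 x [-120.6 -120.3 -119.8] 304
w4 pack z 24 x [-120.5 -120.1 -119.4] 317
w4 pack z 36 x [-119.9 -119.6 -119.2] 416
w4 pack z 48 x [-120.  -119.6 -119.2] 478
w4 pack z 60 x [-120.6 -119.9 -119.3] 598
w4 pack z 72 x [-120.6 -119.8 -119.2] 567
w4 pack z 84 x [-120.8 -120.1 -119.3] 711
w4 pack z 96 x [-120.7 -120.2 -119.7] 709
w4 cover x -34 12.8
w4 cover x -28 8.4
w4 cover x -22 3.5
w4 cover x -16 5.2
w4 cover x -10 5.2
w4 cover x -4 5.4
w5 pack z 0 x [-40.8  -1.9   2.6] 846
w5 pack z 12 x [-40.9 -40.6 -40.2] 353
w5 pack z 24 x [-40.4 -39.8 -39.5] 328
w5 pack z 36 x [-40.1 -39.7 -39.4] 441
w5 pack z 48 x [-40.1 -39.7 -39.3] 494
w5 pack z 60 x [-40.6 -40.  -39.2] 539
w5 pack z 72 x [-40.5 -39.6 -39.1] 515
w5 pack z 84 x [-40.7 -40.2 -39.7] 716
w5 pack z 96 x [-40.4 -39.9 -39.4] 303
w5 cover x -34 12.6
w5 cover x -28 8.4
w5 cover x -22 3.5
w5 cover x -16 5.2
w5 cover x -10 5.2
w5 cover x -4 5.3
w5 cover x 2 5.2
w5 cover x 8 5.2
w5 cover x 14 4.1
w5 cover x 20 4.8
w6 pack z 0 x [-1.5  1.9  5.1] 539
w6 pack z 12 x [-2.  -1.2  2.8] 118
w6 pack z 24 x [-27.9 -27.4 -26.9] 246
w6 pack z 36 x [-27.1 -25.9 -25.4] 273
w6 pack z 48 x [-25.5 -25.  -24.5] 376
w6 pack z 60 x [-24.6 -24.1 -23.6] 422
w6 pack z 72 x [-24.5 -23.7 -22.6] 404
w6 pack z 84 x [-23.2 -22.5 -21.7] 430
w6 pack z 96 x [-22.8 -22.2 -21.6] 628
w6 pack z 108 x [-21.9 -21.4 -20.8] 293
w6 cover x -28 24.4
w6 cover x -22 16.1
w6 cover x -16 13.0
w6 cover x -10 12.5
w6 cover x -4 11.7
w6 cover x 2 9.0
w6 cover x 8 7.8
w6 cover x 14 5.0
w6 cover x 20 4.6
```

The pack has swivelled about 4° in the grip: its face goes from x=-27.4 at z=24 to -21.4 at z=108. The cover is open about 14°. I'll grip harder and see what force is left.

Call:
step_arm([
  [0,0,0,0,0,0,0.5],
  [0,0,0,0,0,0,0.5],
], newtons=58)

```text
t: 7.22
tcp_pos: [510.8, 124.3, 412.2]
eef_rot: [[0.0, 0.986, -0.169], [-0.0, -0.169, -0.986], [-1.0, 0.0, 0.0]]
ft_force: [1.1, -3.9, -1.7]
opening: 53.2
```

```bash

python3 -c "
from h import *
st()"
```

```text
t 7.225 pump x -31.6 y -0.9 bottom-above-top 17.5 F pump [-3.7 -1.8 -1.7] M [-1.07 -0.15 -0.04] yaw -9.71 open 53.2
```

```bash
python3 - <<'E'
from h import *
for n in ("w4","w6"):
    D=load(n+".npz"); im=D["im"]
    for u in (260,283,305):
        for v in range(192,226,2):
            c,d=ray(D,[[u,v]]); p=(c+d*D["d"][v,u])[0]; q=p[:2]-O
            print(n,u,v,"x %.1f z %.1f"%(q@EX,p[2]-138), end=" | ")
        print()
E
```

```text
w4 260 192 x -159.9 z -139.0 | w4 260 194 x -161.6 z -137.2 | w4 260 196 x -164.7 z -139.8 | w4 260 198 x -166.8 z -139.0 | w4 260 200 x -120.5 z 14.6 | w4 260 202 x -120.4 z 19.5 | w4 260 204 x -120.4 z 23.6 | w4 260 206 x -120.6 z 27.3 | w4 260 208 x -119.5 z 34.2 | w4 260 210 x -119.8 z 37.3 | w4 260 212 x -119.5 z 41.6 | w4 260 214 x -119.9 z 44.3 | w4 260 216 x -119.5 z 48.8 | w4 260 218 x -119.6 z 51.7 | w4 260 220 x -119.4 z 55.6 | w4 260 222 x -119.8 z 57.7 | w4 260 224 x -119.4 z 61.8 | 
w4 283 192 x -159.8 z -139.0 | w4 283 194 x -162.2 z -139.2 | w4 283 196 x -164.7 z -139.7 | w4 283 198 x -166.5 z -138.2 | w4 283 200 x -120.5 z 14.8 | w4 283 202 x -120.3 z 19.6 | w4 283 204 x -120.2 z 24.3 | w4 283 206 x -120.5 z 27.5 | w4 283 208 x -120.1 z 32.6 | w4 283 210 x -119.8 z 37.4 | w4 283 212 x -119.9 z 40.7 | w4 283 214 x -119.4 z 45.5 | w4 283 216 x -119.3 z 49.3 | w4 283 218 x -119.4 z 52.4 | w4 283 220 x -119.4 z 55.5 | w4 283 222 x -119.5 z 58.4 | w4 283 224 x -119.4 z 61.6 | 
w4 305 192 x -159.9 z -139.3 | w4 305 194 x -162.0 z -138.5 | w4 305 196 x -164.3 z -138.5 | w4 
[... 1135 characters left out ...]
w6 283 210 x -26.9 z 25.4 | w6 283 212 x -27.7 z 27.1 | w6 283 214 x -27.4 z 31.9 | w6 283 216 x -27.1 z 36.4 | w6 283 218 x -25.5 z 44.3 | w6 283 220 x -25.1 z 48.9 | w6 283 222 x -25.3 z 51.9 | w6 283 224 x -25.2 z 55.4 | 
w6 305 192 x -17.9 z 13.5 | w6 305 194 x -18.8 z 15.1 | w6 305 196 x -19.7 z 17.0 | w6 305 198 x -20.9 z 17.7 | w6 305 200 x -21.6 z 19.9 | w6 305 202 x -22.7 z 21.2 | w6 305 204 x -23.5 z 23.0 | w6 305 206 x -24.1 z 25.3 | w6 305 208 x -25.5 z 25.2 | w6 305 210 x -26.7 z 25.9 | w6 305 212 x -27.4 z 28.0 | w6 305 214 x -27.7 z 31.0 | w6 305 216 x -27.1 z 36.5 | w6 305 218 x -25.4 z 44.7 | w6 305 220 x -25.3 z 48.5 | w6 305 222 x -25.1 z 52.3 | w6 305 224 x -24.6 z 57.0 |
```

Call:
step_arm([
  [0,0,8,0,0,0,0.5],
  [0,0,9,0,0.035,0,0.5],
  [4,0,9.5,0,0.036,0,0.5],
  [0,0,0,0,0,0,0.5],
  [0,0,0,0,0,0,0.5],
])

```text
t: 7.85
tcp_pos: [506.4, 98.4, 407.9]
eef_rot: [[0.012, 0.986, -0.168], [0.07, -0.169, -0.983], [-0.997, -0.0, -0.071]]
ft_force: [-0.6, -0.4, -2.4]
opening: 53.3
```

```bash
cat >> h.py <<'E'
def look(n):
    st(); snap("wrist",n); o=side(n); X=o["pack"]; X=X[(X[:,2]>0)&(X[:,0]<20)]
    z0=None
    from workcell import status
    for z in range(0,150,12):
        s=X[(X[:,2]>z)&(X[:,2]<z+12)]
        if len(s)>20: print("pack z",z+6,"x",np.percentile(s[:,0],[5,50,95]).round(1),len(s))
    C=o["cover"]
    print("cover",[(x+3,float(np.median(s[:,2]).round(1))) for x in range(-40,40,6) if len(s:=C[(C[:,0]>x)&(C[:,0]<x+6)])>15])
E
python3 -c "
from h import *
look('w7')"
```

```text
t 7.85 pump x -57.9 y -0.9 bottom-above-top 13.2 F pump [-0.4  0.5 -2.4] M [-0.11 -0.04  0.04] yaw -9.72 open 53.3
pack z 6 x [-4.9 -0.9  2.5] 645
pack z 18 x [-35.1 -34.8 -34.5] 233
pack z 30 x [-35.3 -35.  -34.7] 292
pack z 42 x [-34.9 -34.5 -34.2] 332
pack z 54 x [-35.1 -34.7 -34.4] 412
pack z 66 x [-35.9 -34.9 -34.5] 459
pack z 78 x [-36.  -35.4 -34.8] 368
pack z 90 x [-36.4 -35.6 -34.9] 590
pack z 102 x [-36.6 -36.2 -35.8] 639
pack z 114 x [-36.4 -36.  -35.6] 141
cover [(-31, 12.7), (-25, 8.5), (-19, 3.6), (-13, 5.0), (-7, 5.3), (-1, 5.3), (5, 5.2), (11, 5.1), (17, 4.1), (23, 4.8)]
```

The pack is vertical again (face at x≈-35) and the cover is shut. Next I lower until it is just above the housing top.

Call:
step_arm([
  [6,0,0.6,0,0,0,0.5],
  [4,0,0.3,0,0,0,0.5],
  [0,0,0,0,0,0,0.5],
  [0,0,0,0,0,0,0.5],
])

```text
t: 8.4
tcp_pos: [506.4, 98.3, 397.9]
eef_rot: [[0.012, 0.986, -0.168], [0.07, -0.169, -0.983], [-0.997, 0.0, -0.071]]
ft_force: [0.3, 1.0, -4.1]
opening: 53.2
```

```bash
python3 -c "
from h import *
st()"
```

```text
t 8.4 pump x -58.0 y -0.9 bottom-above-top 3.2 F pump [ 1.  -0.1 -4.1] M [-0.16 -0.07  0.01] yaw -9.7 open 53.2
```

Call:
step_arm([
  [1.5,0,0,0,0,0,0.5],
  [0.3,0,-4,0,0,0,0.5],
  [0.3,0,-4,0,0,0,0.5],
  [0,0,-1,0,0,0,0.5],
  [0,0,0,0,0,0,0.5],
])

```text
t: 9.02
tcp_pos: [507.9, 106.9, 396.7]
eef_rot: [[0.012, 0.986, -0.168], [0.067, -0.168, -0.983], [-0.998, 0.0, -0.068]]
ft_force: [-2.5, -7.1, -0.2]
opening: 53.3
```

```bash
python3 -c "
from h import *
look('w8')"
```

```text
t 9.025 pump x -49.2 y -0.9 bottom-above-top 2.0 F pump [-7.4  1.3 -0.2] M [-1.54  0.42 -0.05] yaw -9.69 open 53.3
pack z 6 x [-4.8 -0.9  3.1] 707
pack z 18 x [-32.5 -32.2 -31.8] 191
pack z 30 x [-31.3 -30.9 -30.6] 283
pack z 42 x [-30.7 -30.4 -30. ] 346
pack z 54 x [-30.5 -29.9 -29.5] 466
pack z 66 x [-30.3 -29.7 -28.9] 291
pack z 78 x [-29.7 -29.  -28.4] 460
pack z 90 x [-29.3 -28.9 -28.4] 541
pack z 102 x [-28.5 -28.2 -27.8] 117
cover [(-31, 12.6), (-25, 8.4), (-19, 3.4), (-13, 5.2), (-7, 5.2), (-1, 5.0), (5, 5.2), (11, 5.2), (17, 4.0), (23, 4.8)]
```

```bash
python3 - <<'E'
from h import *
for n in ("w7","w5"):
    C=side(n)["cover"]
    for x in np.arange(-37,-14,1.): 
        s=C[(C[:,0]>x)&(C[:,0]<=x+1)]
        if len(s)>5: print(n,x+.5,np.percentile(s[:,2],[10,50,90]).round(1),len(s))
a=cv2.imread('pics/w8.png')[90:330,170:390];cv2.imwrite('pics/w8z.png',cv2.resize(a,None,fx=2.5,fy=2.5))
E
```

```text
w7 -31.5 [12.2 13.  13.8] 69
w7 -30.5 [12.5 13.2 13.8] 106
w7 -29.5 [11.6 12.8 13.8] 92
w7 -28.5 [10.9 12.  12.7] 108
w7 -27.5 [ 9.9 11.  12.2] 113
w7 -26.5 [ 8.6  9.6 11.5] 112
w7 -25.5 [ 7.8  9.3 10. ] 92
w7 -24.5 [7.1 8.  8.9] 118
w7 -23.5 [5.8 6.7 8. ] 107
w7 -22.5 [4.6 6.1 7.1] 96
w7 -21.5 [3.8 5.2 5.9] 115
w7 -20.5 [3.  3.8 4.9] 111
w7 -19.5 [2.6 3.4 4.3] 76
w7 -18.5 [2.3 3.  4. ] 96
w7 -17.5 [2.6 3.4 4. ] 93
w7 -16.5 [2.1 3.  3.8] 68
w7 -15.5 [2.6 3.2 4.1] 64
w7 -14.5 [4.3 5.1 5.8] 115
w5 -31.5 [11.8 12.9 13.4] 51
w5 -30.5 [12.1 13.2 14. ] 83
w5 -29.5 [12.  12.8 13.9] 112
w5 -28.5 [11.2 11.8 12.8] 126
w5 -27.5 [10.  10.8 11.9] 115
w5 -26.5 [ 8.8  9.7 11.2] 122
w5 -25.5 [ 7.7  8.6 10.1] 117
w5 -24.5 [6.7 7.7 8.9] 114
w5 -23.5 [5.5 7.1 8.1] 110
w5 -22.5 [5. 6. 7.] 117
w5 -21.5 [4.1 4.8 5.7] 119
w5 -20.5 [2.8 3.6 4.7] 112
w5 -19.5 [2.4 3.3 4.2] 85
w5 -18.5 [2.5 3.1 3.7] 110
w5 -17.5 [2.1 3.3 4.1] 79
w5 -16.5 [2.3 3.  3.9] 104
w5 -15.5 [3.7 4.7 5.1] 42
w5 -14.5 [4.5 5.4 6.3] 100
```

View pics/w8z.png

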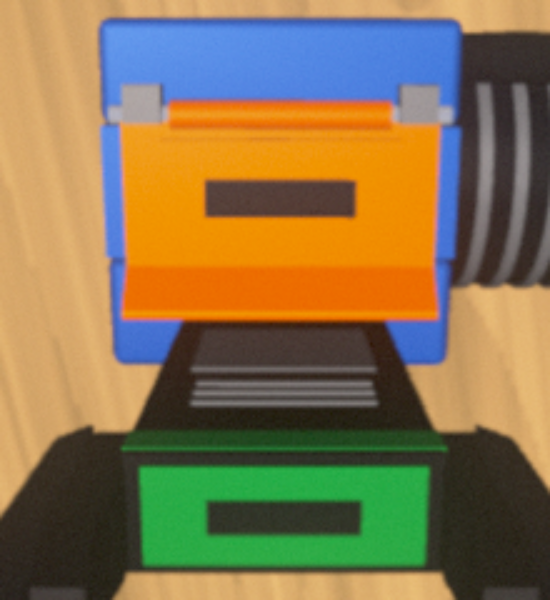

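```bash
python3 -c "
from h import *
snap('scene','s8');st()
a=cv2.imread('pics/s8.png')[130:230,260:400];cv2.imwrite('pics/s8z.png',cv2.resize(a,None,fx=5,fy=5,interpolation=cv2.INTER_CUBIC))"
```

```text
t 9.125 pump x -49.3 y -0.9 bottom-above-top 2.0 F pump [-6.7  1.4 -0.3] M [-1.59  0.47 -0.02] yaw -9.7 open 53.2
```

View pics/s8z.png

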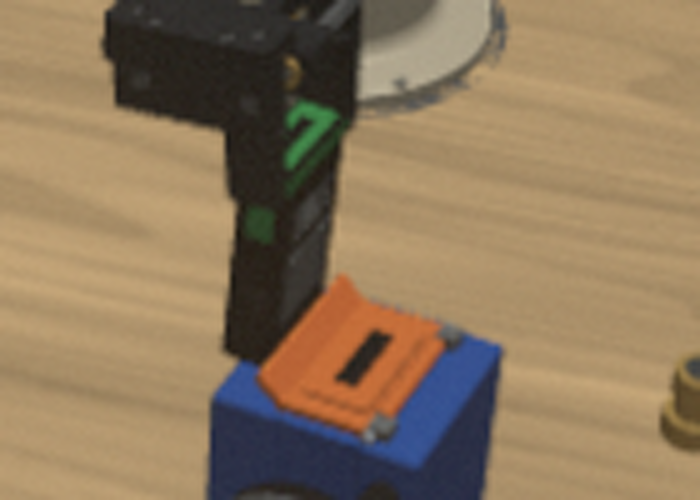

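The vertical face meets the overhanging lip edge, so a vertical pack cannot wedge under the lip. I'll back off, lean the pack bottom-forward, and carry the lip up along its arc.

```bash
cat >> h.py <<'E'
def rows(wps,n,cor=(257.6,0,0.9),beta=-0.118):
    """wps: list of (corner pump x, z above housing, pack tilt alpha); start from measured pose"""
    from workcell import status
    o=status.get_obs(); p=np.array(o["tcp_pos"]);r=np.array(o["eef_rot"]); cor=np.array(cor)
    c=p+r@cor; q=c[:2]-O; a0=np.arctan2(r[:2,0]@EX,-r[2,0])
    cur=np.array([q@EX,c[2]-138,a0+beta]); print("now corner",cur.round(3),"y",(q@EY).round(2)); y=q@EY
    for w in wps:
        w=np.array(w,float)
        for i in range(n):
            nx=cur+(w-cur)*(i+1)/n
            yaw=PSI-np.pi/2
            tw=nx[2]-beta
            rn=Rd(yaw)@R.from_rotvec([0,tw,0]).as_matrix()
            cn=np.r_[O+EX*nx[0]+EY*y,nx[1]+138]; pn=cn-rn@cor
            d=r.T@(pn-p); rv=R.from_matrix(r.T@rn).as_rotvec()
            print(w.tolist(),i,d.round(1).tolist(),rv.round(3).tolist()); p,r=pn,rn
        cur=w
E
python3 -c "
from h import *
rows([(-38,5.5,.22)],3)
"
```

```text
now corner [-32.586   1.623  -0.05 ] y -0.9
[-38.0, 5.5, 0.22] 0 [-0.5, 0.0, 24.8] [0.0, 0.09, -0.0]
[-38.0, 5.5, 0.22] 1 [-0.6, -0.0, 24.7] [-0.0, 0.09, 0.0]
[-38.0, 5.5, 0.22] 2 [-0.7, -0.0, 24.6] [-0.0, 0.09, -0.0]
```

Call:
step_arm([
  [-0.5,0,24.8,0,0.09,0,0.5],
  [-0.6,0,24.7,0,0.09,0,0.5],
  [-0.7,0,24.6,0,0.09,0,0.5],
  [0,0,0,0,0,0,0.5],
  [0,0,0,0,0,0,0.5],
])

```text
t: 9.75
tcp_pos: [495.7, 35.7, 386.6]
eef_rot: [[0.056, 0.986, -0.159], [0.328, -0.168, -0.929], [-0.943, 0.0, -0.333]]
ft_force: [0.7, 0.8, -3.1]
opening: 53.3
```

```bash
python3 -c "
from h import *
look('w9')
rows([(-31,5.5,.22),(-29,13,.27),(-24.8,21.5,.33),(-19.2,29,.36),(-12.2,35.5,.36),(-6.8,38,.3),(-1,38,.2),(5,37,.1),(11,36,0)],2)
"
```

```text
t 9.75 pump x -121.5 y -0.8 bottom-above-top -8.1 F pump [ 1.  -0.6 -3.1] M [-0.36 -0.07 -0.04] yaw -9.69 open 53.3
pack z 6 x [-36.4  -1.7   3. ] 802
pack z 18 x [-39.6 -38.3 -37.1] 299
pack z 30 x [-41.9 -40.7 -39.6] 258
pack z 42 x [-45.  -43.5 -42.4] 360
pack z 54 x [-47.8 -46.5 -45.4] 411
pack z 66 x [-51.6 -50.  -48.2] 432
pack z 78 x [-54.9 -53.2 -51.7] 452
pack z 90 x [-57.6 -56.4 -55. ] 596
pack z 102 x [-58.5 -58.1 -57.7] 188
cover [(-31, 12.7), (-25, 8.5), (-19, 3.4), (-13, 5.2), (-7, 5.2), (-1, 5.5), (5, 5.4), (11, 5.2), (17, 4.1), (23, 5.0)]
now corner [-36.304   5.472   0.222] y -0.84
[-31.0, 5.5, 0.22] 0 [0.9, 0.0, -2.7] [0.001, -0.001, -0.0]
[-31.0, 5.5, 0.22] 1 [0.9, -0.0, -2.7] [0.0, -0.001, -0.0]
[-29.0, 13.0, 0.27] 0 [-3.1, -0.0, 4.3] [-0.0, 0.025, -0.0]
[-29.0, 13.0, 0.27] 1 [-3.1, 0.0, 4.2] [-0.0, 0.025, -0.0]
[-24.8, 21.5, 0.33] 0 [-3.1, 0.0, 4.2] [0.0, 0.03, 0.0]
[-24.8, 21.5, 0.33] 1 [-2.9, 0.0, 4.1] [-0.0, 0.03, -0.0]
[-19.2, 29.0, 0.36] 0 [-2.2, -0.0, -0.3] [-0.0, 0.015, 0.0]
[-19.2, 29.0, 0.36] 1 [-2.1, 0.0, -0.3] [-0.0, 0.015, 0.0]
[-12.2, 35.5, 0.36] 0 [-1.3, -0.0, -4.6] [0.0, 0.0, 0.0]
[-12.2, 35.5, 0.36] 1 [-1.3, 0.0, -4.6] [0.0, 0.0, 0.0]
[-6.8, 38.0, 0.3] 0 [0.3, 0.0, -10.7] [0.0, -0.03, 0.0]
[-6.8, 38.0, 0.3] 1 [0.2, -0.0, -10.7] [0.0, -0.03, -0.0]
[-1.0, 38.0, 0.2] 0 [1.5, -0.0, -15.5] [-0.0, -0.05, 0.0]
[-1.0, 38.0, 0.2] 1 [1.4, 0.0, -15.6] [-0.0, -0.05, -0.0]
[5.0, 37.0, 0.1] 0 [1.8, 0.0, -15.6] [0.0, -0.05, -0.0]
[5.0, 37.0, 0.1] 1 [1.6, -0.0, -15.6] [0.0, -0.05, -0.0]
[11.0, 36.0, 0.0] 0 [1.5, 0.0, -15.7] [-0.0, -0.05, 0.0]
[11.0, 36.0, 0.0] 1 [1.4, 0.0, -15.7] [0.0, -0.05, -0.0]
```

View pics/w9.png

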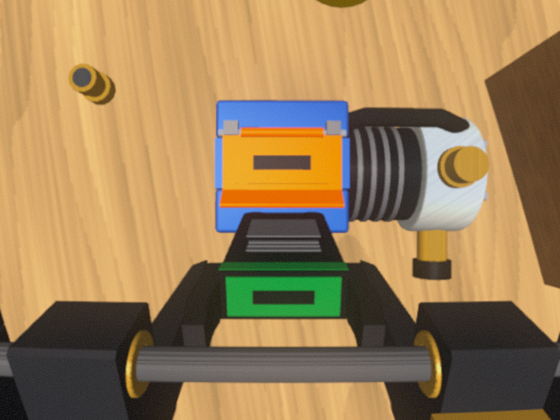

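The pack now leans 0.24 rad bottom-forward, its lower edge near x=-36 and z=5.5, just in front of the lip. Going under and lifting along the arc.

Call:
step_arm([
  [0.9,0,-2.7,0,0,0,0.5],
  [0.6,0,-1.8,0,0,0,0.5],
  [-3.1,0,4.3,0,0.025,0,0.5],
  [-3.1,0,4.2,0,0.025,0,0.5],
  [0,0,0,0,0,0,0.5],
])

```text
t: 10.42
tcp_pos: [494.6, 29.2, 389.3]
eef_rot: [[0.065, 0.986, -0.157], [0.376, -0.17, -0.911], [-0.924, -0.0, -0.382]]
ft_force: [-0.8, -0.9, -4.7]
opening: 53.8
```

```bash
python3 -c "
from h import *
look('w10')
rows([(-24.8,21.5,.33),(-19.2,29,.36),(-12.2,35.5,.36)],2)
"
```

```text
t 10.425 pump x -128.1 y -0.9 bottom-above-top -5.4 F pump [-1.   0.7 -4.7] M [-0.71  0.02  0.02] yaw -9.76 open 53.8
pack z 6 x [-4.  -0.4  3.3] 600
pack z 18 x [-33.1 -32.3 -32.3] 107
pack z 30 x [-36.1 -34.6 -33.1] 231
pack z 42 x [-39.4 -38.1 -36.1] 347
pack z 54 x [-43.  -41.3 -40. ] 383
pack z 66 x [-47.3 -45.2 -43.6] 500
pack z 78 x [-51.  -49.2 -47.7] 447
pack z 90 x [-54.6 -53.  -51.2] 585
pack z 102 x [-57.4 -56.3 -54.9] 492
cover [(-31, 18.5), (-25, 14.9), (-19, 8.0), (-13, 8.7), (-7, 8.5), (-1, 7.8), (5, 7.0), (11, 6.4), (17, 4.7), (23, 4.9)]
now corner [-30.59   12.79    0.273] y -0.93
[-24.8, 21.5, 0.33] 0 [-2.8, 0.1, 3.0] [-0.001, 0.029, -0.0]
[-24.8, 21.5, 0.33] 1 [-2.7, 0.0, 2.9] [0.0, 0.029, 0.0]
[-19.2, 29.0, 0.36] 0 [-2.2, -0.0, -0.3] [-0.0, 0.015, 0.0]
[-19.2, 29.0, 0.36] 1 [-2.1, -0.0, -0.3] [-0.0, 0.015, 0.0]
[-12.2, 35.5, 0.36] 0 [-1.3, -0.0, -4.6] [0.0, 0.0, 0.0]
[-12.2, 35.5, 0.36] 1 [-1.3, 0.0, -4.6] [0.0, 0.0, 0.0]
```

View pics/w10.png

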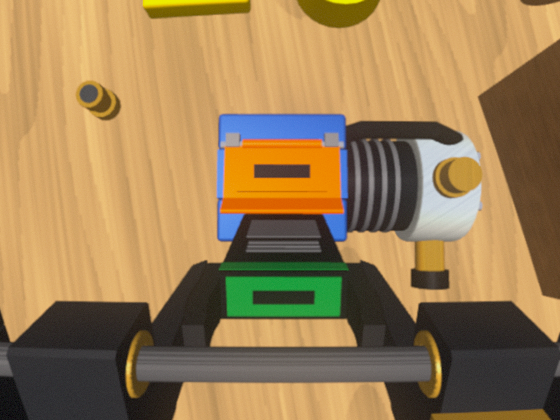

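The cover is lifting, about 6° open with little force. I carry on along the arc.

Call:
step_arm([
  [-2.8,0,3,0,0.029,0,0.5],
  [-2.7,0,2.9,0,0.029,0,0.5],
  [-2.2,0,-0.3,0,0.015,0,0.5],
  [0,0,0,0,0,0,0.5],
])

```text
t: 10.98
tcp_pos: [493.2, 21.5, 394.3]
eef_rot: [[0.076, 0.986, -0.151], [0.442, -0.169, -0.881], [-0.894, 0.0, -0.448]]
ft_force: [0.0, -2.0, -3.0]
opening: 53.9
```

```bash
python3 -c "
from h import *
look('w11')
rows([(-19.2,29,.36),(-12.2,35.5,.36),(-6.8,38,.3),(-1,38,.2),],2)
"
```

```text
t 10.975 pump x -135.9 y -0.8 bottom-above-top -0.4 F pump [-2.  -0.3 -3. ] M [-1.   -0.02 -0.07] yaw -9.72 open 53.9
pack z 18 x [-0.3  3.6  7.1] 507
pack z 30 x [-25.1 -24.3 -24.2] 67
pack z 42 x [-28.1 -27.  -25.2] 250
pack z 54 x [-33.2 -30.9 -29.1] 333
pack z 66 x [-37.6 -35.5 -33.3] 390
pack z 78 x [-42.7 -40.4 -38.3] 522
pack z 90 x [-46.7 -45.1 -43.4] 435
pack z 102 x [-51.7 -49.8 -47.3] 620
pack z 114 x [-54.7 -53.5 -52.1] 419
cover [(-25, 32.8), (-19, 32.3), (-13, 18.8), (-7, 18.4), (-1, 16.2), (5, 13.0), (11, 10.2), (17, 7.4), (23, 4.9)]
now corner [-21.285  25.473   0.346] y -0.9
[-19.2, 29.0, 0.36] 0 [-1.1, 0.1, 0.1] [-0.0, 0.007, -0.0]
[-19.2, 29.0, 0.36] 1 [-1.1, 0.0, 0.0] [-0.0, 0.007, 0.0]
[-12.2, 35.5, 0.36] 0 [-1.3, -0.0, -4.6] [0.0, 0.0, 0.0]
[-12.2, 35.5, 0.36] 1 [-1.3, 0.0, -4.6] [0.0, 0.0, 0.0]
[-6.8, 38.0, 0.3] 0 [0.3, 0.0, -10.7] [0.0, -0.03, 0.0]
[-6.8, 38.0, 0.3] 1 [0.2, -0.0, -10.7] [0.0, -0.03, -0.0]
[-1.0, 38.0, 0.2] 0 [1.5, -0.0, -15.5] [-0.0, -0.05, 0.0]
[-1.0, 38.0, 0.2] 1 [1.4, 0.0, -15.6] [-0.0, -0.05, -0.0]
```

View pics/w11.png

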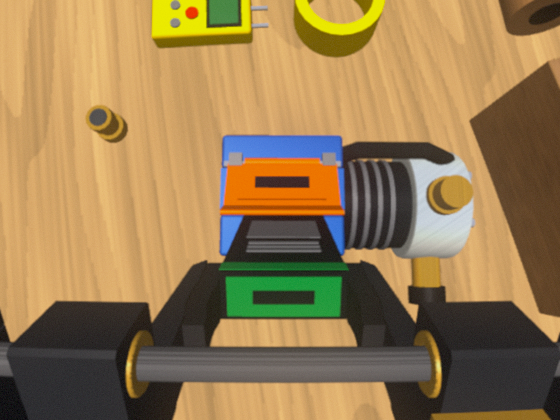

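Call:
step_arm([
  [-2.2,0,0,0,0.014,0,0.5],
  [-1.3,0,-4.6,0,0,0,0.5],
  [-1.3,0,-4.6,0,0,0,0.5],
  [0,0,0,0,0,0,0.5],
])

```text
t: 11.52
tcp_pos: [494.2, 27.8, 403.1]
eef_rot: [[0.078, 0.986, -0.149], [0.453, -0.168, -0.875], [-0.888, 0.001, -0.46]]
ft_force: [-1.2, -2.9, -1.0]
opening: 53.3
```

```bash
python3 -c "
from h import *
look('w12')
rows([(-6.8,38,.3),(-1,38,.2),(5,37,.1),(10,36,0)],2)
"
```

```text
t 11.525 pump x -129.5 y -0.8 bottom-above-top 8.4 F pump [-3.1  0.7 -1. ] M [-1.01  0.08 -0.06] yaw -9.67 open 53.3
pack z 18 x [ 5.1  7.9 10.7] 357
pack z 42 x [-16.  -14.1 -12.8] 247
pack z 54 x [-20.  -18.  -16.8] 244
pack z 66 x [-24.9 -22.6 -20.8] 344
pack z 78 x [-29.5 -27.3 -25.1] 401
pack z 90 x [-34.  -32.1 -30.1] 461
pack z 102 x [-38.8 -36.6 -34.8] 479
pack z 114 x [-44.2 -41.8 -39.3] 700
pack z 126 x [-46.5 -45.6 -44.7] 311
cover [(-13, 43.2), (-7, 41.3), (-1, 25.8), (5, 21.8), (11, 14.2), (17, 10.2), (23, 4.7)]
now corner [-11.993  35.688   0.36 ] y -0.86
[-6.8, 38.0, 0.3] 0 [0.3, 0.1, -10.5] [0.001, -0.03, -0.0]
[-6.8, 38.0, 0.3] 1 [0.2, -0.0, -10.6] [0.0, -0.03, -0.0]
[-1.0, 38.0, 0.2] 0 [1.5, -0.0, -15.5] [-0.0, -0.05, 0.0]
[-1.0, 38.0, 0.2] 1 [1.4, 0.0, -15.6] [-0.0, -0.05, -0.0]
[5.0, 37.0, 0.1] 0 [1.8, 0.0, -15.6] [0.0, -0.05, -0.0]
[5.0, 37.0, 0.1] 1 [1.6, -0.0, -15.6] [0.0, -0.05, -0.0]
[10.0, 36.0, 0.0] 0 [1.4, 0.0, -15.2] [-0.0, -0.05, 0.0]
[10.0, 36.0, 0.0] 1 [1.3, 0.0, -15.3] [0.0, -0.05, -0.0]
```

View pics/w12.png

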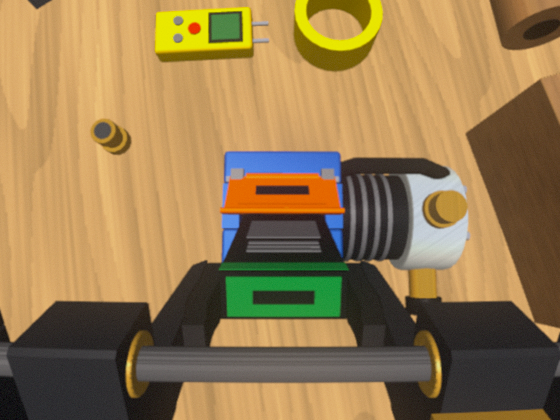

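Call:
step_arm([
  [0.3,0,-10.5,0,-0.03,0,0.5],
  [0.2,0,-10.6,0,-0.03,0,0.5],
  [1.5,0,-15.5,0,-0.05,0,0.5],
  [1.4,0,-15.6,0,-0.05,0,0.5],
  [0,0,0,0,0,0,0.5],
])

```text
t: 12.2
tcp_pos: [502.5, 76.9, 421.5]
eef_rot: [[0.054, 0.986, -0.158], [0.308, -0.167, -0.937], [-0.95, 0.002, -0.313]]
ft_force: [0.1, -3.0, -0.5]
opening: 53.3
```

```bash
python3 -c "
from h import *
look('w13')
rows([(5,37,.1),(10,36,0)],2)
snap('scene','s13')
a=cv2.imread('pics/s13.png')[110:230,260:400];cv2.imwrite('pics/s13z.png',cv2.resize(a,None,fx=5,fy=5,interpolation=cv2.INTER_CUBIC))
"
```

```text
t 12.2 pump x -79.7 y -0.7 bottom-above-top 26.8 F pump [-2.9 -0.6 -0.5] M [-0.9  -0.08 -0.08] yaw -9.59 open 53.3
pack z 18 x [13.7 15.3 16.8] 235
pack z 30 x [12.9 12.9 13.7] 80
pack z 42 x [-1.7 -1.1 -0.4] 158
pack z 54 x [-3.9 -2.8 -1.7] 274
pack z 66 x [-6.3 -5.3 -4.3] 270
pack z 78 x [-8.6 -7.6 -6.3] 363
pack z 90 x [-12.  -10.5  -9. ] 491
pack z 102 x [-13.9 -12.8 -12.3] 329
pack z 114 x [-17.3 -15.4 -14.1] 569
pack z 126 x [-19.6 -18.6 -17.5] 572
pack z 138 x [-19.9 -19.8 -19.4] 74
cover [(-1, 43.9), (5, 50.5), (11, 28.0), (17, 14.7), (23, 5.3)]
now corner [-0.551 38.201  0.2  ] y -0.85
[5.0, 37.0, 0.1] 0 [1.8, 0.1, -15.4] [0.001, -0.05, -0.001]
[5.0, 37.0, 0.1] 1 [1.7, -0.0, -15.4] [0.0, -0.05, -0.0]
[10.0, 36.0, 0.0] 0 [1.4, 0.0, -15.2] [-0.0, -0.05, 0.0]
[10.0, 36.0, 0.0] 1 [1.3, 0.0, -15.3] [0.0, -0.05, -0.0]
```

View pics/s13z.png

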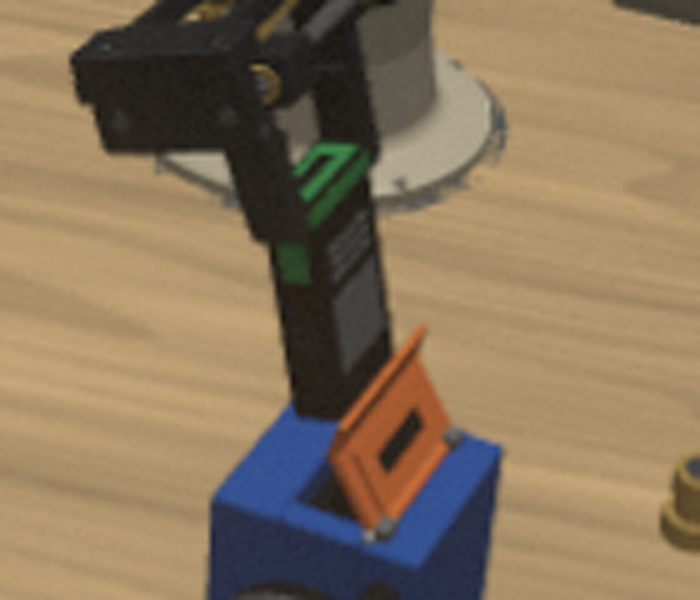

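The opening is visible and the cover stands at about 65°. I bring the pack upright over the bay.

Call:
step_arm([
  [1.8,0,-15.4,0,-0.05,0,0.5],
  [1.7,0,-15.4,0,-0.05,0,0.5],
  [1.4,0,-15.2,0,-0.05,0,0.5],
  [1.3,0,-15.3,0,-0.05,0,0.5],
  [0,0,0,0,0,0,0.5],
])

```text
t: 12.92
tcp_pos: [512.7, 136.1, 429.1]
eef_rot: [[0.019, 0.986, -0.167], [0.117, -0.168, -0.979], [-0.993, -0.001, -0.119]]
ft_force: [0.5, -1.6, -1.6]
opening: 53.4
```

```bash
python3 -c "
from h import *
look('w14')
snap('scene','s14')
a=cv2.imread('pics/s14.png')[110:230,260:400];cv2.imwrite('pics/s14z.png',cv2.resize(a,None,fx=5,fy=5,interpolation=cv2.INTER_CUBIC))
D=load('w14.npz'); m=blob(mask(D['im'],45,85,100,40)); v,u=np.nonzero(m); print(u.min(),u.max(),v.min(),v.max())
"
```

```text
t 12.925 pump x -19.7 y -0.7 bottom-above-top 34.4 F pump [-1.5 -0.7 -1.6] M [-0.55  0.06 -0.03] yaw -9.65 open 53.4
pack z 42 x [10.5 10.7 11. ] 130
pack z 54 x [10.4 10.7 11.3] 245
pack z 66 x [10.7 11.  11.3] 324
pack z 78 x [10.5 10.8 11.1] 366
pack z 90 x [ 9.6 10.4 10.9] 492
pack z 102 x [ 9.4 10.3 10.7] 392
pack z 114 x [ 9.1  9.6 10.5] 546
pack z 126 x [8.9 9.3 9.7] 561
cover [(11, 43.0), (17, 48.2), (23, 13.6)]
225 342 276 317
```

View pics/s14z.png

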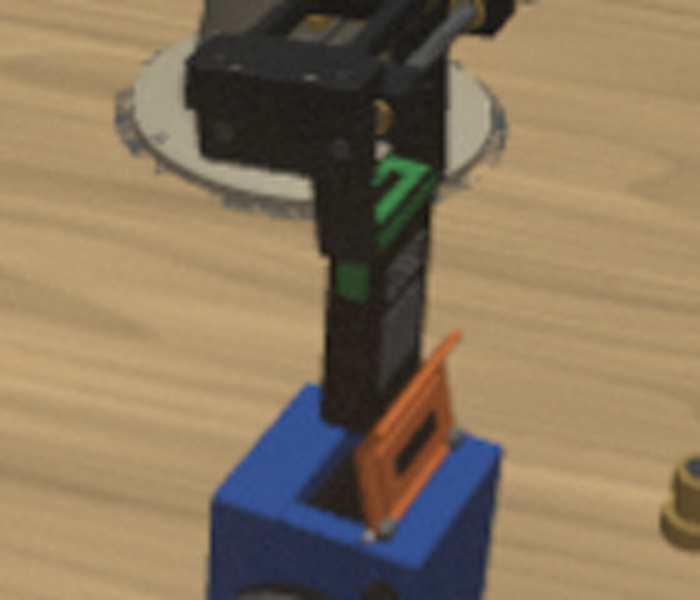

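View pics/w14.png

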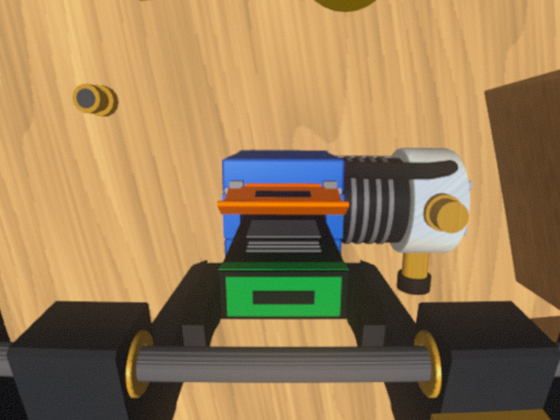

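The cover leans on the pack at about 77°, and the pack stands over the bay with its face at x≈10.7. I lower it towards the cradle.

Call:
step_arm([
  [9.9,0,-1.1,0,-0.009,0,0.5],
  [9.9,0,-1.1,0,-0.009,0,0.5],
  [9.9,0,1,0,0,0,0.5],
  [7.9,0,0.8,0,0,0,0.5],
  [0,0,0,0,0,0,0.5],
])

```text
t: 13.65
tcp_pos: [513.5, 140.1, 391.4]
eef_rot: [[0.015, 0.986, -0.168], [0.099, -0.169, -0.981], [-0.995, -0.002, -0.1]]
ft_force: [-0.4, -2.2, -3.6]
opening: 53.2
```

```bash
python3 -c "
from h import *
look('w15'); rows([],1)
"
```

```text
t 13.65 pump x -15.6 y -0.8 bottom-above-top -3.3 F pump [-2.2 -0.  -3.6] M [-0.45 -0.01 -0.04] yaw -9.71 open 53.2
pack z 42 x [10.8 11.  11.4] 176
pack z 54 x [10.1 10.7 11.3] 385
pack z 66 x [10.1 10.9 11.4] 377
pack z 78 x [ 9.9 10.3 11.2] 535
pack z 90 x [ 9.9 10.3 10.8] 469
cover [(11, 43.2), (17, 45.8), (23, 11.6), (29, 2.6)]
now corner [ 9.273 -2.489 -0.018] y -0.56
```

Call:
step_arm([
  [3,0,0.3,0,0,0,0.5],
  [3,0,0.3,0,0,0,0.5],
  [0,0,0,0,0,0,0.5],
])

```text
t: 14.08
tcp_pos: [513.5, 140.1, 386.1]
eef_rot: [[0.017, 0.986, -0.168], [0.098, -0.169, -0.981], [-0.995, -0.0, -0.1]]
ft_force: [1.1, -2.3, -4.5]
opening: 52.9
```

Call:
step_arm([
  [2,0,0.2,0,0,0,0.5],
  [2,0,0.2,0,0,0,0.5],
  [0,0,0,0,0,0,0.5],
])

```text
t: 14.45
tcp_pos: [513.5, 140.1, 382.0]
eef_rot: [[0.017, 0.986, -0.168], [0.098, -0.169, -0.981], [-0.995, -0.0, -0.1]]
ft_force: [-0.4, -1.5, -4.1]
opening: 53.5
```

```bash
python3 -c "
from h import *
st(); rows([],1)
"
```

```text
t 14.45 pump x -15.6 y -0.8 bottom-above-top -12.7 F pump [-1.5  0.2 -4.1] M [-0.39 -0.03  0.02] yaw -9.71 open 53.5
now corner [  9.264 -12.386  -0.018] y -0.77
```

Call:
step_arm([
  [2,0,0.2,0,0,0,0.5],
  [2,0,0.2,0,0,0,0.5],
  [0,0,0,0,0,0,0.5],
])

```text
t: 14.82
tcp_pos: [513.5, 140.1, 378.0]
eef_rot: [[0.016, 0.986, -0.168], [0.098, -0.169, -0.981], [-0.995, -0.0, -0.1]]
ft_force: [0.0, -0.6, -3.6]
opening: 53.5
```

Call:
step_arm([
  [1.5,0,0.15,0,0,0,0.5],
  [1.5,0,0.15,0,0,0,0.5],
  [0,0,0,0,0,0,0.5],
])

```text
t: 15.2
tcp_pos: [513.5, 140.1, 375.0]
eef_rot: [[0.017, 0.986, -0.168], [0.098, -0.169, -0.981], [-0.995, -0.0, -0.1]]
ft_force: [-0.4, -1.8, -3.9]
opening: 53.2
```

```bash
python3 -c "
from h import *
st(); rows([],1)
"
```

```text
t 15.2 pump x -15.5 y -0.8 bottom-above-top -19.7 F pump [-1.8  0.  -3.9] M [-0.44 -0.06 -0.02] yaw -9.71 open 53.2
now corner [ 9.2660e+00 -1.9362e+01 -1.8000e-02] y -0.8
```

Call:
step_arm([
  [1.5,0,0.15,0,0,0,0.5],
  [1.5,0,0.15,0,0,0,0.5],
  [0,0,0,0,0,0,0.5],
])

```text
t: 15.58
tcp_pos: [513.5, 140.1, 372.0]
eef_rot: [[0.017, 0.986, -0.168], [0.098, -0.169, -0.981], [-0.995, -0.0, -0.1]]
ft_force: [0.1, -2.2, -3.6]
opening: 53.7
```

Call:
step_arm([
  [2,0,0.2,0,0,0,0.5],
  [2,0,0.2,0,0,0,0.5],
  [0,0,0,0,0,0,0.5],
])

```text
t: 15.95
tcp_pos: [513.5, 140.1, 367.9]
eef_rot: [[0.016, 0.986, -0.168], [0.098, -0.169, -0.981], [-0.995, -0.0, -0.1]]
ft_force: [0.5, -0.6, -4.3]
opening: 53.4
```

```bash
python3 -c "
from h import *
st(); rows([],1)
"
```

```text
t 15.95 pump x -15.6 y -0.8 bottom-above-top -26.8 F pump [-0.5 -0.6 -4.3] M [-0.48 -0.09 -0.  ] yaw -9.71 open 53.4
now corner [ 9.224e+00 -2.651e+01 -1.800e-02] y -0.74
```

The pack passed the lead-in without touching. I continue down, then straighten the tool once the cradle holds the pack.

Call:
step_arm([
  [4,0,0.4,0,0,0,0.5],
  [4,0,0.4,0,0,0,0.5],
  [4,0,0.4,0,0,0,0.5],
  [4,0,0.4,0,0,0,0.5],
  [0,0,0,0,0,0,0.5],
])

```text
t: 16.58
tcp_pos: [513.5, 140.1, 351.6]
eef_rot: [[0.016, 0.986, -0.168], [0.098, -0.169, -0.981], [-0.995, -0.001, -0.1]]
ft_force: [-0.3, -1.5, -3.7]
opening: 53.4
```

```bash
python3 -c "
from h import *
look('w16'); rows([],1)
"
```

```text
t 16.575 pump x -15.6 y -0.8 bottom-above-top -43.1 F pump [-1.5  0.  -3.7] M [-0.41  0.04  0.  ] yaw -9.71 open 53.4
pack z 42 x [ 9.8 10.3 10.6] 344
pack z 54 x [10.  10.5 10.9] 280
cover [(11, 44.1), (17, 35.0), (23, 11.9), (29, 1.8)]
now corner [ 9.2740e+00 -4.2646e+01 -1.8000e-02] y -0.59
```

Call:
step_arm([
  [0,0,0,0,0,0,0.5],
  [0.2,0,-5.2,0,-0.033,0,0.5],
  [0,0,-5.2,0,-0.033,0,0.5],
  [0,0,-5.2,0,-0.033,0,0.5],
  [0,0,0,0,0,0,0.5],
], newtons=15)

```text
t: 17.25
tcp_pos: [516.2, 156.1, 353.0]
eef_rot: [[0.0, 0.986, -0.168], [0.0, -0.168, -0.986], [-1.0, 0.0, -0.0]]
ft_force: [-0.5, -0.9, -1.6]
opening: 54.1
```

```bash
python3 -c "
from h import *
look('w17'); 
"
```

```text
t 17.25 pump x 0.6 y -0.8 bottom-above-top -41.7 F pump [-1.   0.3 -1.6] M [-0.05 -0.    0.01] yaw -9.65 open 54.1
pack z 42 x [ 9.9 10.3 10.8] 427
pack z 54 x [10.3 10.7 11.2] 317
cover [(11, 43.4), (17, 34.8), (23, 12.1), (29, 1.9)]
```

View pics/w17.png

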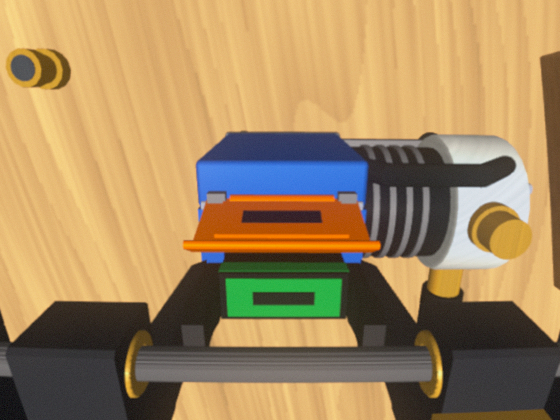

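Call:
step_arm([
  [0,0,0,0,0,0,0.5],
  [5,0,0,0,0,0,0.5],
  [5,0,0,0,0,0,0.5],
  [5,0,0,0,0,0,0.5],
  [0,0,0,0,0,0,0.5],
], newtons=45)

```text
t: 17.92
tcp_pos: [516.1, 155.5, 337.2]
eef_rot: [[-0.001, 0.986, -0.169], [0.001, -0.169, -0.986], [-1.0, -0.001, -0.001]]
ft_force: [1.0, 0.5, -4.2]
opening: 53.7
```

Call:
step_arm([
  [4,0,0,0,0,0,0.5],
  [4,0,0,0,0,0,0.5],
  [4,0,0,0,0,0,0.5],
  [0,0,0,0,0,0,0.5],
])

```text
t: 18.42
tcp_pos: [516.2, 155.5, 325.7]
eef_rot: [[0.0, 0.986, -0.169], [0.001, -0.169, -0.986], [-1.0, 0.0, -0.001]]
ft_force: [2.0, -0.8, -2.9]
opening: 53.2
```

```bash
python3 -c "
from h import *
look('w18'); 
"
```

```text
t 18.425 pump x 0.1 y -0.9 bottom-above-top -69.0 F pump [-0.4 -2.1 -2.9] M [ 0.02 -0.36 -0.1 ] yaw -9.71 open 53.2
pack z 30 x [19.7 19.9 20. ] 24
cover [(17, 32.4), (23, 9.1), (29, 1.9)]
```

View pics/w18.png

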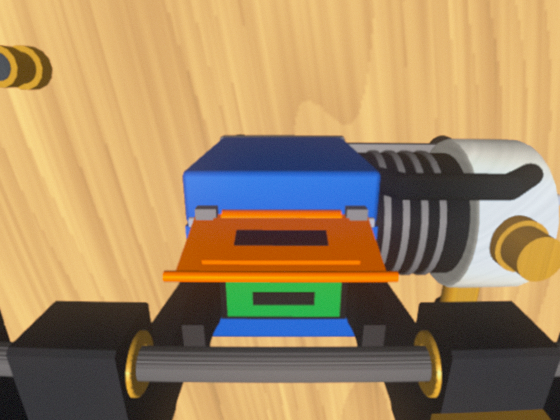

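Call:
step_arm([
  [4,0.4,0,0,0,0,0.5],
  [4,0,0,0,0,0,0.5],
  [3,0,0,0,0,0,0.5],
  [0,0,0,0,0,0,0.5],
])

```text
t: 18.98
tcp_pos: [516.5, 155.4, 314.3]
eef_rot: [[-0.001, 0.986, -0.169], [0.001, -0.169, -0.986], [-1.0, -0.001, -0.001]]
ft_force: [1.9, -0.5, -4.6]
opening: 53.8
```

Call:
step_arm([
  [3,0,0,0,0,0,0.5],
  [2.5,0,0,0,0,0,0.5],
  [0,0,0,0,0,0,0.5],
])

```text
t: 19.35
tcp_pos: [516.5, 155.5, 309.1]
eef_rot: [[-0.0, 0.986, -0.169], [0.001, -0.169, -0.986], [-1.0, -0.0, -0.001]]
ft_force: [1.4, -0.7, -2.2]
opening: 53.1
```

```bash
python3 -c "
from h import *
st(); snap('wrist','w19')
snap('scene','s19')
a=cv2.imread('pics/s19.png')[110:230,260:400];cv2.imwrite('pics/s19z.png',cv2.resize(a,None,fx=5,fy=5,interpolation=cv2.INTER_CUBIC))
"
```

```text
t 19.35 pump x 0.1 y -1.2 bottom-above-top -85.6 F pump [-0.4 -1.5 -2.2] M [ 0.13 -0.3  -0.05] yaw -9.7 open 53.1
```

View pics/s19z.png

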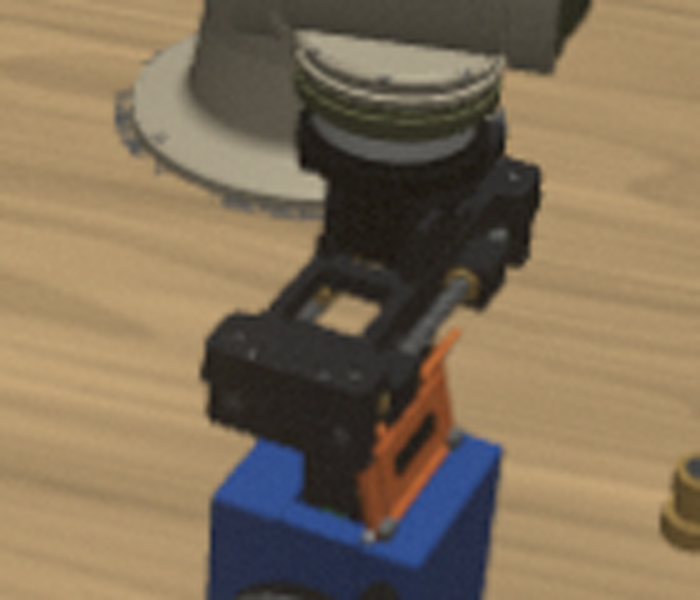

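View pics/w19.png

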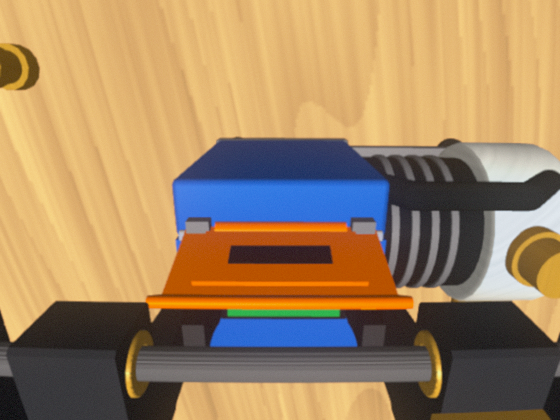

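The cover now leans on the fingers, with the tips 5 mm above the housing. I go slightly lower, release, rise above the pack top, and close the jaws to press.

Call:
step_arm([
  [2,0,0,0,0,0,0.5],
  [0,0,0,0,0,0,0.68],
  [0,0,0,0,0,0,0.72],
  [0,0,0,0,0,0,0.72],
  [0,0,0,0,0,0,0.72],
])

```text
t: 20.08
tcp_pos: [516.6, 155.4, 307.5]
eef_rot: [[0.0, 0.986, -0.169], [0.001, -0.169, -0.986], [-1.0, 0.0, -0.001]]
ft_force: [-0.2, -1.2, -0.2]
opening: 63.8
```

```bash
python3 -c "
from h import *
st(); snap('wrist','w20')
"
```

```text
t 20.075 pump x 0.1 y -1.3 bottom-above-top -87.2 F pump [-1.2  0.  -0.2] M [-0.24 -0.12 -0.04] yaw -9.7 open 63.8
```

View pics/w20.png

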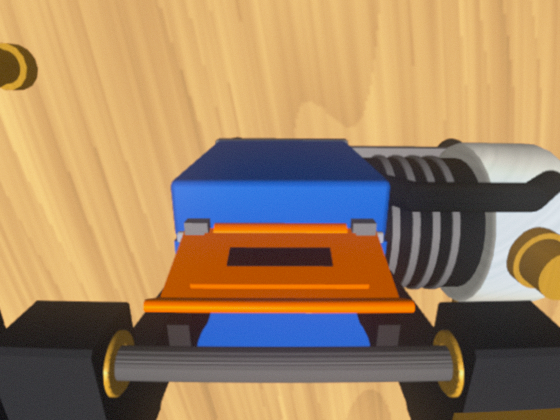

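Call:
step_arm([
  [-9,0,0,0,0,0,0.72],
  [-9,0,0,0,0,0,0.72],
  [0,0,0,0,0,0,0.72],
  [0,0,0,0,0,0,0.4],
  [0,0,0,0,0,0,0.1],
], newtons=15)

```text
t: 20.75
tcp_pos: [516.6, 155.4, 325.3]
eef_rot: [[0.0, 0.986, -0.169], [0.001, -0.169, -0.986], [-1.0, -0.0, -0.001]]
ft_force: [0.4, -2.7, -0.1]
opening: 45.5
```

Call:
step_arm([
  [0,0,0,0,0,0,0],
  [0,0,0,0,0,0,0],
  [0,0,0,0,0,0,0],
  [0,0,0,0,0,0,0],
  [0,0,0,0,0,0,0],
])

```text
t: 21.38
tcp_pos: [516.5, 155.5, 325.4]
eef_rot: [[0.0, 0.986, -0.169], [0.001, -0.169, -0.986], [-1.0, -0.0, -0.001]]
ft_force: [-0.7, -1.4, -0.3]
opening: 0.1
```

```bash
python3 -c "
from h import *
st(); snap('wrist','w21')
snap('scene','s21')
a=cv2.imread('pics/s21.png')[110:230,260:400];cv2.imwrite('pics/s21z.png',cv2.resize(a,None,fx=5,fy=5,interpolation=cv2.INTER_CUBIC))
"
```

```text
t 21.375 pump x 0.1 y -1.2 bottom-above-top -69.3 F pump [-1.5  0.5 -0.3] M [-0.31 -0.1  -0.02] yaw -9.71 open 0.1
```

View pics/s21z.png

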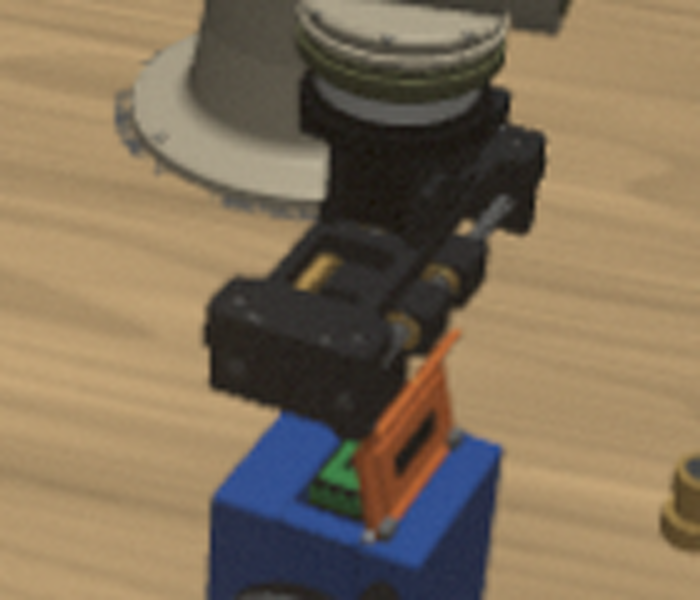

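View pics/w21.png

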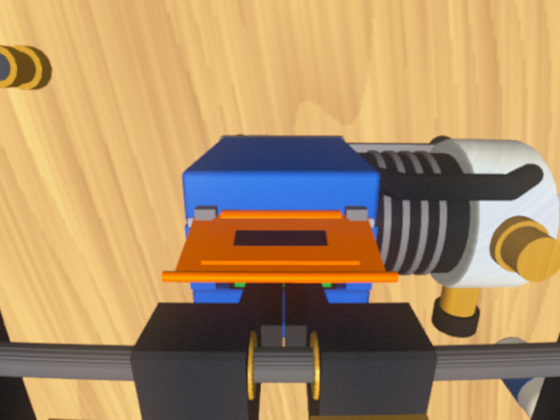

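The green cap shows just above the opening (335,480 in the crop), and the closed fingers hold the cover back. Now I press in small steps while watching the force.

Call:
step_arm([
  [3,0,1,0,0,0,0],
  [3,0,0,0,0,0,0],
  [3,0,0,0,0,0,0],
  [0,0,0,0,0,0,0],
])

```text
t: 21.98
tcp_pos: [516.3, 154.5, 316.0]
eef_rot: [[-0.0, 0.986, -0.169], [0.001, -0.169, -0.986], [-1.0, -0.001, -0.001]]
ft_force: [0.4, -0.9, -1.0]
opening: 0.6
```

Call:
step_arm([
  [3,0,0,0,0,0,0],
  [2,0,0,0,0,0,0],
  [0,0,0,0,0,0,0],
])

```text
t: 22.35
tcp_pos: [516.4, 154.5, 311.5]
eef_rot: [[0.001, 0.986, -0.169], [0.001, -0.169, -0.986], [-1.0, 0.0, -0.001]]
ft_force: [-0.1, -1.9, 3.4]
opening: 0.3
```

Call:
step_arm([
  [2,0,0,0,0,0,0],
  [2,0,0,0,0,0,0],
  [0,0,0,0,0,0,0],
])

```text
t: 22.72
tcp_pos: [516.5, 154.5, 307.8]
eef_rot: [[0.001, 0.986, -0.169], [0.001, -0.169, -0.986], [-1.0, 0.001, -0.001]]
ft_force: [-0.0, -1.9, 5.1]
opening: 0.2
```

Call:
step_arm([
  [2,0,0,0,0,0,0],
  [0,0,0,0,0,0,0],
])

```text
t: 22.98
tcp_pos: [516.5, 154.5, 305.9]
eef_rot: [[0.001, 0.986, -0.169], [0.001, -0.169, -0.986], [-1.0, 0.001, -0.001]]
ft_force: [-0.2, -2.2, 5.7]
opening: 0.5
```

Call:
step_arm([
  [2,0,0,0,0,0,0],
  [0,0,0,0,0,0,0],
])

```text
t: 23.22
tcp_pos: [516.5, 154.5, 304.1]
eef_rot: [[0.002, 0.986, -0.169], [0.001, -0.169, -0.986], [-1.0, 0.001, -0.001]]
ft_force: [-1.2, -2.3, 6.7]
opening: 0.2
```

Call:
step_arm([
  [2,0,0,0,0,0,0],
  [0,0,0,0,0,0,0],
])

```text
t: 23.48
tcp_pos: [516.6, 154.5, 302.2]
eef_rot: [[0.002, 0.986, -0.169], [0.001, -0.169, -0.986], [-1.0, 0.002, -0.001]]
ft_force: [-0.4, -0.7, 8.4]
opening: 0.5
```

Call:
step_arm([
  [1.5,0,0,0,0,0,0],
  [0,0,0,0,0,0,0],
])

```text
t: 23.72
tcp_pos: [516.6, 154.5, 300.8]
eef_rot: [[0.002, 0.986, -0.169], [0.001, -0.169, -0.986], [-1.0, 0.002, -0.001]]
ft_force: [0.1, -1.6, 8.5]
opening: 0.8
```

Call:
step_arm([
  [1.5,0,0,0,0,0,0],
  [0,0,0,0,0,0,0],
])

```text
t: 23.98
tcp_pos: [516.6, 154.5, 299.3]
eef_rot: [[0.002, 0.986, -0.169], [0.001, -0.169, -0.986], [-1.0, 0.002, -0.001]]
ft_force: [-0.2, -2.1, 8.2]
opening: 0.7
```

Call:
step_arm([
  [1,0,0,0,0,0,0],
  [0,0,0,0,0,0,0],
])

```text
t: 24.22
tcp_pos: [516.6, 154.5, 298.5]
eef_rot: [[0.002, 0.986, -0.169], [0.001, -0.169, -0.986], [-1.0, 0.002, -0.002]]
ft_force: [-0.9, -2.5, 10.9]
opening: 0.2
```

Call:
step_arm([
  [1,0,0,0,0,0,0],
  [0,0,0,0,0,0,0],
])

```text
t: 24.48
tcp_pos: [516.6, 154.5, 297.6]
eef_rot: [[0.003, 0.986, -0.169], [0.001, -0.169, -0.986], [-1.0, 0.002, -0.002]]
ft_force: [-1.2, -1.8, 11.3]
opening: 0.3
```

Call:
step_arm([
  [1,0,0,0,0,0,0],
  [0,0,0,0,0,0,0],
])

```text
t: 24.72
tcp_pos: [516.7, 154.5, 296.7]
eef_rot: [[0.003, 0.986, -0.169], [0.001, -0.169, -0.986], [-1.0, 0.003, -0.002]]
ft_force: [-1.8, -2.1, 11.5]
opening: 0.6
```

Call:
step_arm([
  [1,0,0,0,0,0,0],
  [0,0,0,0,0,0,0],
])

```text
t: 24.98
tcp_pos: [516.7, 154.5, 295.7]
eef_rot: [[0.003, 0.986, -0.169], [0.001, -0.169, -0.986], [-1.0, 0.002, -0.002]]
ft_force: [-0.8, -2.9, 11.9]
opening: 0.1
```

Call:
step_arm([
  [1,0,0,0,0,0,0],
  [0,0,0,0,0,0,0],
])

```text
t: 25.22
tcp_pos: [516.7, 154.6, 294.7]
eef_rot: [[0.003, 0.986, -0.169], [0.001, -0.169, -0.986], [-1.0, 0.002, -0.002]]
ft_force: [-1.3, -1.5, 11.9]
opening: 0.1
```

```bash
python3 -c "
from h import *
st(); snap('wrist','w22')
snap('scene','s22')
a=cv2.imread('pics/s22.png')[110:230,260:400];cv2.imwrite('pics/s22z.png',cv2.resize(a,None,fx=5,fy=5,interpolation=cv2.INTER_CUBIC))
"
```

```text
t 25.225 pump x -0.8 y -1.5 bottom-above-top -100.0 F pump [-1.7  1.1 11.9] M [-0.22  0.22 -0.02] yaw -9.7 open 0.1
```

View pics/s22z.png

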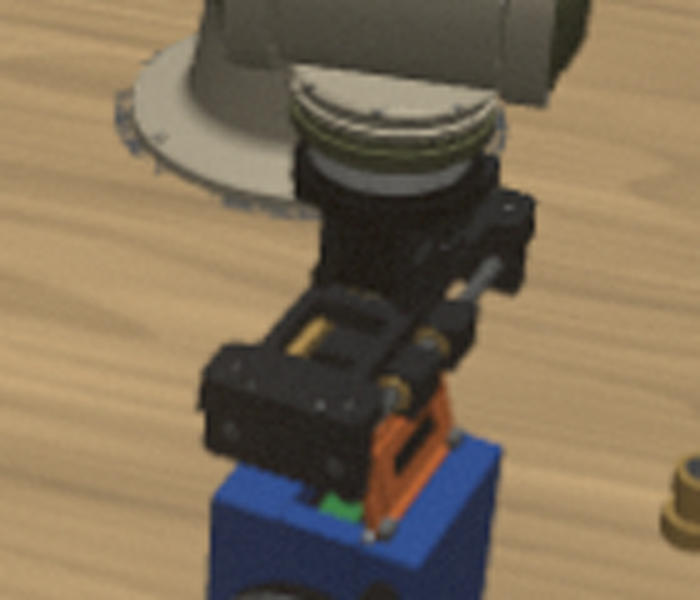

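View pics/w22.png

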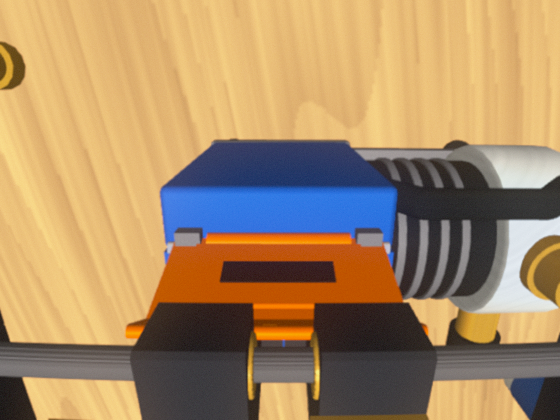

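Call:
step_arm([
  [1,0,0,0,0,0,0],
  [0,0,0,0,0,0,0],
])

```text
t: 25.58
tcp_pos: [516.7, 154.5, 293.8]
eef_rot: [[0.003, 0.986, -0.169], [0.001, -0.169, -0.986], [-1.0, 0.003, -0.002]]
ft_force: [-1.1, -2.4, 12.0]
opening: 0.1
```

Call:
step_arm([
  [1,0,0,0,0,0,0],
  [0,0,0,0,0,0,0],
])

```text
t: 25.82
tcp_pos: [516.8, 154.6, 293.6]
eef_rot: [[0.004, 0.986, -0.168], [0.001, -0.168, -0.986], [-1.0, 0.004, -0.002]]
ft_force: [-4.5, -1.6, 17.9]
opening: 0.2
```

Call:
step_arm([
  [1,0,0,0,0,0,0],
  [0,0,0,0,0,0,0],
])

```text
t: 26.08
tcp_pos: [516.9, 154.7, 293.5]
eef_rot: [[0.006, 0.986, -0.168], [0.002, -0.168, -0.986], [-1.0, 0.005, -0.003]]
ft_force: [-5.5, -1.6, 25.2]
opening: 0.5
```

A hard stop at 25 N. I ease off to see whether the pack stays down: an unlatched pack would follow the fingers with about 10 N.

Call:
step_arm([
  [-2.5,0,0,0,0,0,0],
  [0,0,0,0,0,0,0],
])

```text
t: 26.32
tcp_pos: [516.6, 154.6, 294.4]
eef_rot: [[0.003, 0.986, -0.169], [0.001, -0.169, -0.986], [-1.0, 0.003, -0.002]]
ft_force: [-1.8, -2.4, 12.1]
opening: 0.5
```

Call:
step_arm([
  [-1.5,0,0,0,0,0,0],
  [0,0,0,0,0,0,0],
])

```text
t: 26.58
tcp_pos: [516.6, 154.6, 295.6]
eef_rot: [[0.002, 0.986, -0.169], [0.001, -0.169, -0.986], [-1.0, 0.002, -0.002]]
ft_force: [-2.0, -2.5, 10.7]
opening: 0.4
```

Call:
step_arm([
  [-1.5,0,0,0,0,0,0],
  [0,0,0,0,0,0,0],
])

```text
t: 26.82
tcp_pos: [516.4, 154.5, 295.9]
eef_rot: [[0.0, 0.986, -0.169], [0.001, -0.169, -0.986], [-1.0, 0.0, -0.001]]
ft_force: [-0.5, -2.1, 3.4]
opening: 0.6
```

Call:
step_arm([
  [-2,0,0,0,0,0,0],
  [0,0,0,0,0,0,0],
])

```text
t: 27.08
tcp_pos: [516.2, 154.5, 297.7]
eef_rot: [[-0.001, 0.986, -0.169], [0.001, -0.169, -0.986], [-1.0, -0.001, -0.001]]
ft_force: [-1.0, -1.8, 0.4]
opening: 0.7
```

Call:
step_arm([
  [-3,0,0,0,0,0,0],
  [0,0,0,0,0,0,0],
])

```text
t: 27.32
tcp_pos: [516.3, 154.5, 301.1]
eef_rot: [[0.0, 0.986, -0.169], [0.001, -0.169, -0.986], [-1.0, 0.0, -0.001]]
ft_force: [-0.3, -1.0, 0.4]
opening: 0.4
```

```bash
python3 -c "
from h import *
st()
snap('scene','s23')
a=cv2.imread('pics/s23.png')[110:230,260:400];cv2.imwrite('pics/s23z.png',cv2.resize(a,None,fx=5,fy=5,interpolation=cv2.INTER_CUBIC))
"
```

```text
t 27.325 pump x -0.9 y -1.2 bottom-above-top -93.6 F pump [-1.1  0.1  0.4] M [-0.26  0.03  0.  ] yaw -9.7 open 0.4
```

View pics/s23z.png

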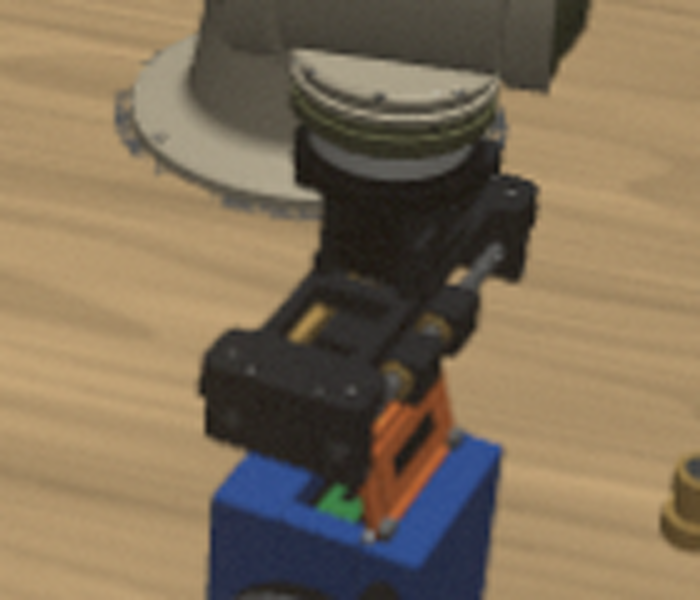

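No force is left and the cap stays recessed, so the pack has latched. I draw the fingers out frontward, just above the housing, so the cover closes gently.

Call:
step_arm([
  [-9,0,0,0,0,0,0],
  [-1,0,5,0,0,0,0],
  [0,0,10,0,0,0,0],
  [0,0,10,0,0,0,0],
  [0,0,10,0,0,0,0],
])

```text
t: 28.0
tcp_pos: [510.3, 119.1, 310.8]
eef_rot: [[0.0, 0.986, -0.169], [0.001, -0.169, -0.986], [-1.0, -0.0, -0.001]]
ft_force: [1.1, -0.4, -0.6]
opening: 0.7
```

Call:
step_arm([
  [0,0,10,0,0,0,0],
  [0,0,15,0,0,0,0],
  [0,0,25,0,0,0,0],
  [-20,0,40,0,0,0,0],
  [-40,0,40,0,0,0,0],
])

```text
t: 28.62
tcp_pos: [487.9, -9.8, 370.5]
eef_rot: [[-0.003, 0.986, -0.168], [0.002, -0.168, -0.986], [-1.0, -0.003, -0.001]]
ft_force: [1.2, 0.2, -0.7]
opening: 0.4
```

Call:
step_arm([
  [-40,0,20,0,0,0,0],
  [0,0,0,0,0,0,0],
  [0,0,0,0,0,0,0],
])

```text
t: 29.0
tcp_pos: [484.9, -28.0, 409.9]
eef_rot: [[-0.001, 0.986, -0.169], [0.001, -0.169, -0.986], [-1.0, -0.001, -0.001]]
ft_force: [-0.8, 1.5, 0.4]
opening: 0.4
```

```bash
python3 -c "
from h import *
st()
snap('scene','s24');D=snap('wrist','w24');snap('top','t24')
a=cv2.imread('pics/s24.png')[60:270,100:400];cv2.imwrite('pics/s24z.png',cv2.resize(a,None,fx=2.6,fy=2.6,interpolation=cv2.INTER_CUBIC))
m=mask(D['im'],5,22,150,120);m[250:]=0;P=pts(D,m);q=P[:,:2]-O;X=np.c_[q@EX,P[:,2]-138];X=X[(abs(q@EY)<40)]
print([(x+3,float(np.median(s[:,1]).round(1))) for x in range(-40,40,6) if len(s:=X[(X[:,0]>x)&(X[:,0]<x+6)])>15])
"
```

```text
t 29.0 pump x -186.1 y -1.0 bottom-above-top 15.2 F pump [1.3 1.  0.4] M [-0.04 -0.05  0.01] yaw -9.72 open 0.4
[]
```

View pics/s24z.png

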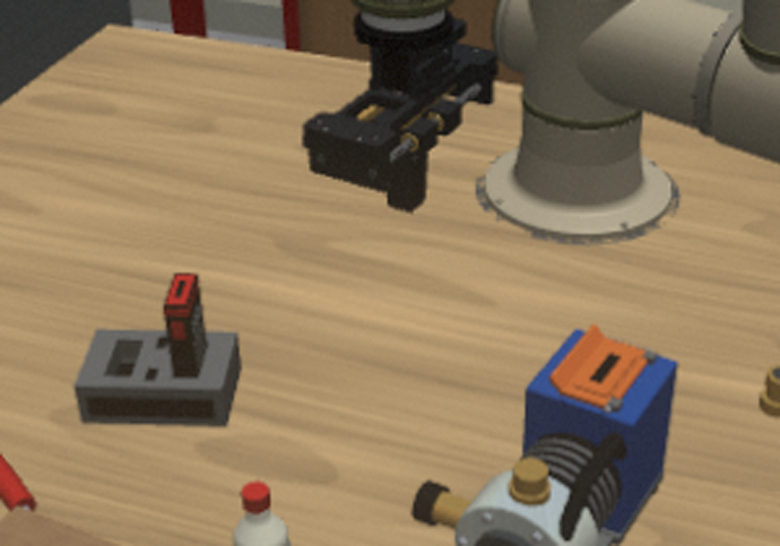

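View pics/w24.png

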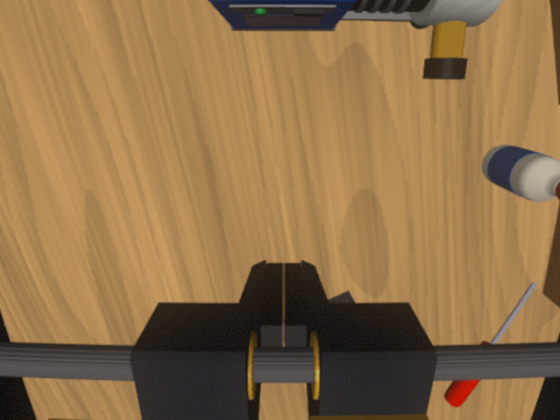

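The cover looks shut and nothing else has moved. I compare its height with the first pictures before handing in.

```bash
python3 -c "
from h import *
for n in ('scene0','s24'):
    D=load(n+'.npz'); m=mask(D['im'],8,20,150,120); P=pts(D,m);q=P[:,:2]-O;a=q@EX;k=(abs(q@EY)<42)&(abs(a)<45);a=a[k];z=P[k,2]-138
    print(n,k.sum(),[(x+4,float(np.median(z[(a>x)&(a<=x+8)]).round(1))) for x in range(-36,24,8)])
"
```

```text
scene0 589 [(-32, 12.3), (-24, 9.1), (-16, 3.8), (-8, 4.4), (0, 4.1), (8, 4.3), (16, 3.8), (24, 4.3)]
s24 589 [(-32, 12.3), (-24, 9.4), (-16, 3.6), (-8, 4.7), (0, 4.1), (8, 4.7), (16, 4.0), (24, 4.7)]
```

```bash
python3 -c "
from workcell import ctrl,status
print(ctrl.sign_off(), status.get_obs()['t'])"
```

```text
the job is handed in; nothing more can be done
the job is handed in; nothing more can be done
```

The green-capped pack is latched in the pump's bay with the orange cover shut over it, and the job is handed in at about 29 s.

- **What I did:** I took the pack from the charger, raised the cover by its lip with the pack and held it back while sliding the pack down into the bay. I then released the pack and pressed it home with the closed fingers, which held the cover back. Drawing out towards the front let the cover close.
- **Latching:** The pack met a hard stop at a measured 25 N. That is above the 12–20 N needed to latch and below the 30 N that harms it. When I eased off, the pack followed for about 2 mm, then stayed down and the force fell to about zero, so I take it as latched. There is no direct latch signal to confirm it.
- **Cover and bench:** The cover's height profile matches the first picture within 0.4 mm. The red-capped pack and the nearby items looked unmoved in the last pictures. I viewed the tape, meter and adapter only in part at the end.
- **What went wrong:** My first two tries at the lip, with the pack upright, jammed against the lip's edge at up to about 7 N and turned the pack roughly 7° in the grip. I gripped harder, leaned the pack bottom-forward to get under the lip, and straightened it once the cradle held it.

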